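# Pack a cool box for a home delivery of medicines

## Task

Pack the dark cool box for a home delivery: first stand the white divider panel, now in the rack, upright and fully down between the ribs in the middle of the box, then lay the blue ice brick flat on the floor of the blue-floored side. On the floor of the other side, stack flat and centred the teal-banded carton, then the smaller orange-banded carton on it, then the grey temperature logger on top, one after another in that order. The purple-banded carton and the amber bottle belong to other orders: leave them where they stand.

Things in the scene. Friction and masses are not known exactly. Their poses are not given: they have to be found in the camera images.
- cool_box: Charcoal foam box, open, fixed. Origin: centre of underside; z up. Outside 184 (x) x 274 (y) x 82 mm high; walls 22, floor 20 thick; inside 140 (x) x 230 (y). Side y < 0 has a light blue floor and rim marks, side y > 0 is dark; side centres x = 0, y = -+62 mm, each 106 (y) x 140 (x). At x = +-70 stand half-round ribs, radius 12, axes y = +-21, 2 mm lower than the rim: an 18 mm channel at y = 0.
- rack: Small dark steel rack, fixed to the counter, 140 (its x) x 75 (its y) x 38 mm high, origin at the centre of its underside, z up. Its upright plates run along its x; the middle gap, 13 mm wide at y = 0, holds the divider panel on the 4 mm base plate. The other gaps hold paper slips that do not reach above the plates.
- divider: Loose off-white rigid panel, 132 (its x) x 10 (its y, thickness) x 76 mm high (its z), 60 g. Origin: centre of its lower edge; z up. Starts upright in the rack's middle gap, its top 42 mm showing above the plates. In the box it stands upright, same edge down, along the box's x at y = 0, its ends in the channels between the ribs; either face may point either way.
- ice_brick: Loose blue hard plastic ice brick with a white cap, 60 (its x) x 90 (its y) x 34 mm high, about 170 g. Origin: centre of its underside; z up.
- large_carton: Loose white medicine carton with a teal (blue-green) band, 58 (its x) x 90 (its y) x 28 mm high, about 110 g. Origin: centre of its underside; z up.
- small_carton: Loose white medicine carton with an orange band, 46 (its x) x 76 (its y) x 22 mm high, about 60 g. Origin: centre of its underside; z up.
- logger: Loose grey temperature logger with a small display and a red button on its upper face, 40 (its x) x 68 (its y) x 15 mm high, about 45 g. Origin: centre of its underside; z up.
- purple_carton: Loose white carton with a purple band, 50 (its x) x 84 (its y) x 26 mm high, not part of this order. It lies among the other things. Origin: centre of its underside.
- amber_bottle: Loose amber glass jar with a white cap, 44 mm in diameter, 70 mm high, not part of this order. Origin: centre of its underside.
There are look-alikes about, which are no part of the job. What is shaped like the divider but pink is not meant.

How it is judged:
By the outcome, as a careful person would: the job done as asked, in the order asked, and still so for the second after the job is handed in, with the robot touching nothing.
It also fails if it takes over 141 s, if anything falls off the work surface, if the arm or the gripper's body presses on something with over 40 N, if the wrist force passes 120 N, or if a joint passes its speed limit or range.

## Robot

A 6-joint arm with a two-finger parallel gripper is mounted at the origin on the work surface. World frame = base frame: x ahead of the robot, y to its left, z up, the work surface at z = 0. Lengths are in m, angles in rad, forces in N, time in s.
With the tool pointing down it reaches from about 0.35 to 0.725 m from the base axis. Payload 4.3 kg.
Tool frame: the origin (TCP) lies midway between the tips of the shut fingers; the grasp point (between the pads) lies 19 mm behind it (grip_point_offset is the distance from the TCP to the grasp point, in m); z points along the fingers, y is the line along which they close (so a half turn about z gives the same grasp; the last joint's range is limited). The gripper opens to 85 mm and grips with 20 to 120 N. Pads are 22 mm wide; open, the fingers measure 114 mm over their backs; the gripper's body (76 mm by 85 mm) begins 54 mm behind the grasp point. The pads swing forward as they close: fully open they stand 13 mm farther back than shut.
Start: joints at [-1.281, 0.377, 0.081, 1.274, 0, 1.46], TCP at [0.224, -0.53, 0.231] pointing down, gripper open.
Joint ranges: [-2.72, 2.72], [-0.84, 1.66], [-1.02, 1.22], [-1.77, 2.12], [-1.37, 1.28], [-3.14, 3.14]. Speed limits (rad/s): [2.57, 2.57, 3.14, 3.14, 3.14, 3.14].

## Interface

Orientations are given as a unit quaternion [x, y, z, w].
In Python, from station import observe, read_camera, calibration, hand_in, grip_point_offset gives the robot as it stands.
- The arm moves only by the tool servo_tool, never from a script. Its argument "deltas" is one flat list of numbers, 7 for each row, row after row: the shift along the tool's x, y, z in cm, then the turn, a rotation vector about the tool's x, y, z in rad, then the closure in counts, from 0 (fully open) to 255 (shut). In form: [x, y, z, wx, wy, wz, gripper, x, y, z, wx, wy, wz, gripper, ...]. A call has 1 to 5 rows; each row shifts and turns the commanded pose from where the row before left it, along the tool's axes as they then stand; what a row does not reach is not made up. A row lasts 1/8 s, in which the tool goes at most 62.5 mm and 10.7 degrees, less where a joint would pass 70% of its speed; a pose out of reach is approached as far as the arm can. A call is refused whole if a number of a shift passes 6.25 or a number of a turn 0.188, either way. A call with a gripper value outside its range is refused whole. The fingers move at their own pace and stop on an object; the grip force is fixed at half the most. Time passes only in rows, so rows that do not move let the fingers close. It gives the time, the measured TCP pose, the force, the opening and the grip force at its end, in the units of the state.
- observe(): the state, without advancing time (a new reading comes with each control period).
- read_camera(name): name is "scene" or "top" or "wrist"; returns the picture (480x640x3 uint8, blue, green, red); there is no depth.
- calibration(name): a dict with "intrinsics" (3x3 intrinsics, pixels), "origin" and "orientation" of the camera in the world. Camera axes: x right, y up, looking along -z (the intrinsics and any distortion apply to the point x, -y, -z); pixel columns grow to the right and rows downward; lengths in m; the calibration is good to about 2 mm. A picture is of the moment at which its call begins: read the wrist's pose just before it. calibration takes no time and is no camera call; for the wrist camera it gives the pose at the moment of the call.
- hand_in(): hands the job in; it is judged then, once.
The state is a dict: "time_s": time; "qpos": joint angles; "joint_vel": joint speeds; "tau": joint torques, N m; "tcp_pos": TCP position; "ee_rot": TCP orientation; "contact_force": force on the tool from outside, world axes, zero at the start; "ft_torque": the same for the moment, N m; "opening": opening from 0.0 (shut) to 1.0 (fully open); "gripper_force": force on a finger pad.
Only numpy, scipy, OpenCV 4.12 (cv2) and the standard library are available. Lean on these libraries where they do the work, as an engineer would, in place of code of your own. Each camera call takes 0.05 s, during which the arm holds its last target. There are 200 camera calls.

## Working session

There is one attempt and no reset: what is moved stays moved. The work goes in short steps, Python scripts to look and compute and a tool call to move; the robot and the scene stay as the last step left them, time stands still between calls to the robot, and variables do not carry over. Pictures are saved under pics/ and viewed, at most 14 in all, crops included, and the job is handed in when it is done.

Besides the shell and the picture viewer there is one more tool, called after ">>>" by a JSON object that holds its "op" and its "data", one argument or row to a line. servo_tool: Moves the arm, as the interface text tells. Its arguments: {"type":"object","properties":{"deltas":{"type":"array","items":{"type":"number"}}},"required":["deltas"]}

```bash
ls; mkdir -p pics
python3 - <<'E'
from station import *
import cv2
print(observe()); print(grip_point_offset if not callable(grip_point_offset) else grip_point_offset())
for n in("scene","top","wrist"):
    print(n,calibration(n)); 
for n in("scene","top"):
    cv2.imwrite(f"pics/{n}0.png",read_camera(n))
E
```

```text
pics
{'time_s': 0.0, 'qpos': array([-1.28131322e+00,  3.78080885e-01,  7.96544925e-02,  1.27439454e+00,
       -3.76107947e-08,  1.46050262e+00]), 'joint_vel': array([-0.00067407, -0.00050682,  0.00025494, -0.00021494,  0.00073918,
        0.00139665]), 'tau': array([ 1.17803802e-04, -4.63608098e+01,  2.69872391e+01,  2.09819939e-02,
       -1.07267406e-04, -1.28514083e-05]), 'tcp_pos': array([ 0.22362222, -0.52903844,  0.23036177]), 'ee_rot': array([ 9.80088240e-01,  1.98559860e-01, -9.05942180e-05, -1.00823879e-03]), 'contact_force': array([-0.58603839, -0.25963626,  0.04643298]), 'ft_torque': array([ 0.00883488,  0.00902931, -0.02925815]), 'gripper_force': 0.0, 'opening': 1.0014581365499922}
0.0187
scene {'intrinsics': array([[476.32582954,   0.        , 317.65331838],
       [  0.        , 476.32582954, 247.67049459],
       [  0.        ,   0.        ,   1.        ]]), 'origin': array([ 0.97898178, -0.5739181 ,  0.83853303]), 'orientation': array([0.36501687, 0.09865349, 0.22443756, 0.89814139])}
top {'intrinsics': array([[485.19318073,   0.        , 317.76854358],
       [  0.        , 485.19318073, 241.48204215],
       [  0.        ,   0.        ,   1.        ]]), 'origin': array([0.51603431, 0.08452851, 1.1005423 ]), 'orientation': array([-0.03326689,  0.03050443,  0.71014356, -0.70260865])}
wrist {'intrinsics': array([[403.68397424,   0.        , 314.27098905],
       [  0.        , 403.68397424, 238.45220387],
       [  0.        ,   0.        ,   1.        ]]), 'origin': array([ 0.28449587, -0.50450357,  0.37355095]), 'orientation': array([-0.11030954,  0.07473411, -0.54709235,  0.82639977])}
```

View pics/top0.png

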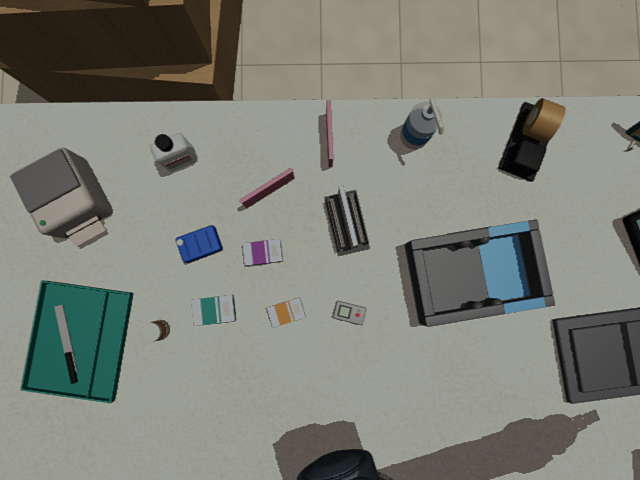

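View pics/scene0.png

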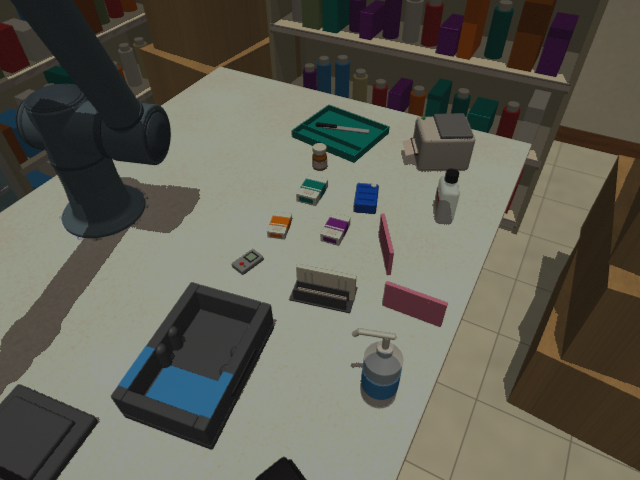

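The top view shows, by column and row: ice (198,244), purple (262,252), teal (213,310), orange (286,312), logger (349,313), rack (347,220), box (480,273) and bottle (160,330). The pink panels are decoys. I'll crop in for more detail.

Run:
```python
import cv2
im=cv2.imread("pics/top0.png")
cv2.imwrite("pics/c1.png",cv2.resize(im[180:340,170:380],None,fx=3.75,fy=3.75,interpolation=cv2.INTER_CUBIC))
cv2.imwrite("pics/c2.png",cv2.resize(im[210:335,395:560],None,fx=4.8,fy=4.8,interpolation=cv2.INTER_CUBIC))
```

```text
(no output)
```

View pics/c1.png

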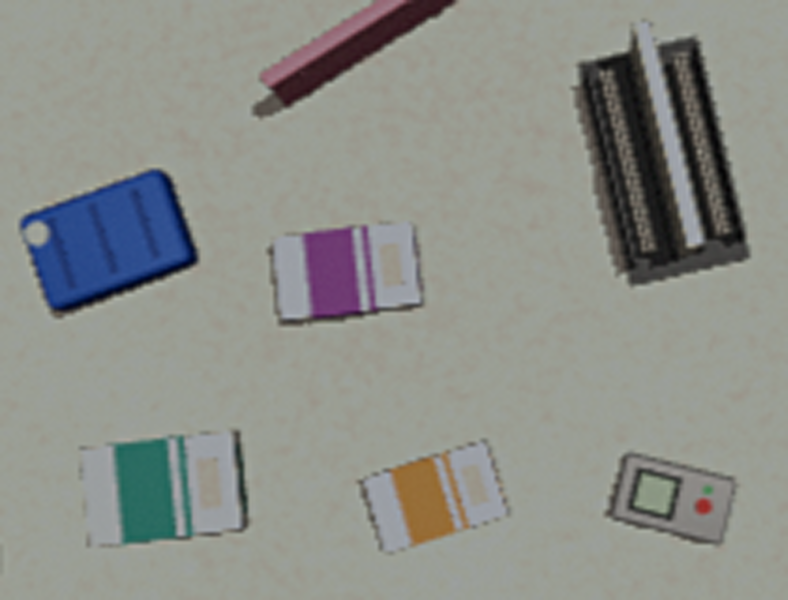

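View pics/c2.png

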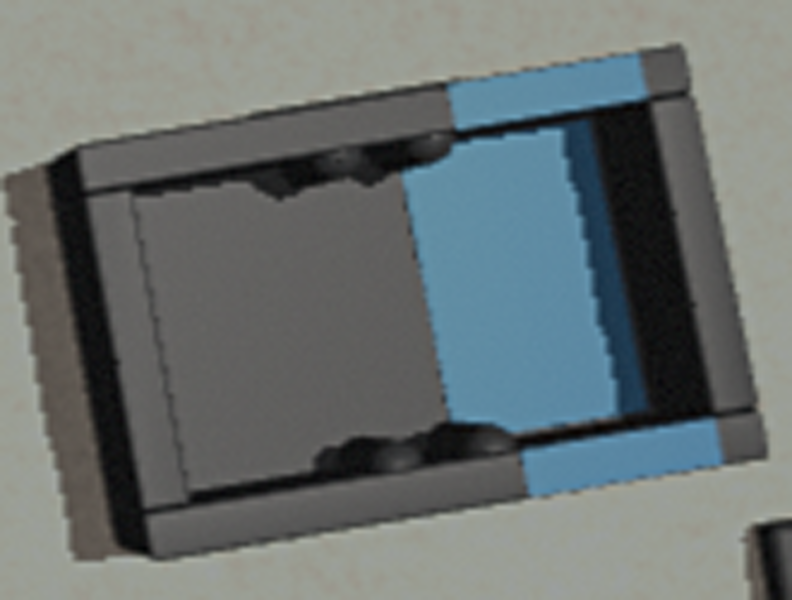

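The crops give the top-face corners of every item and the box rim corners. Next I'll turn them into poses.

```bash
cat > h.py <<'E'
import numpy as np, cv2
from scipy.spatial.transform import Rotation as R
from station import *
def ray(cal,px,z):
    K=cal["intrinsics"]; px=np.atleast_2d(px).astype(float)
    d=np.c_[(px[:,0]-K[0,2])/K[0,0],-(px[:,1]-K[1,2])/K[1,1],-np.ones(len(px))]
    d=R.from_quat(cal["orientation"]).apply(d); o=cal["origin"]
    return (o+d*((z-o[2])/d[:,2])[:,None])[:,:2]
def proj(cal,P):
    K=cal["intrinsics"]; q=R.from_quat(cal["orientation"]).inv().apply(np.atleast_2d(P)-cal["origin"])
    return np.c_[K[0,0]*q[:,0]/-q[:,2]+K[0,2],K[1,1]*-q[:,1]/-q[:,2]+K[1,2]]
def rect(c):  # corners in order -> centre, side lens, direction of long axis (deg)
    e=[c[1]-c[0]+c[2]-c[3],c[2]-c[1]+c[3]-c[0]]; l=[np.linalg.norm(v)/2 for v in e]
    v=e[int(np.argmax(l))]
    return c.mean(0).round(4),np.round(l,4),round(np.degrees(np.arctan2(v[1],v[0])),1)
def tool(tgt,yaw,tip=None):
    "tool-frame shift (cm) and z turn (rad) from now to grasp TCP at tgt, closing line y along world yaw deg"
    s=observe(); r=R.from_quat(s["ee_rot"]); d=r.inv().apply(np.array(tgt)-s["tcp_pos"])*100
    want=R.from_matrix(np.c_[[np.sin(np.radians(yaw)),-np.cos(np.radians(yaw)),0],[np.cos(np.radians(yaw)),np.sin(np.radians(yaw)),0],[0,0,-1]])
    best=min(((r.inv()*want).as_rotvec(),(r.inv()*want*R.from_euler('z',180,degrees=True)).as_rotvec()),key=np.linalg.norm)
    print(s["time_s"],"d",d.round(2),"rv",best.round(3),"q",s["qpos"].round(2),"op",round(s["opening"],3))
E
python3 - <<'E'
from h import *
cal=calibration("top")
A={"ice":(.034,[(22,217),(163,170),(196,262),(58,312)]),"purple":(.026,[(270,240),(413,223),(423,303),(280,322)]),
"teal":(.028,[(80,448),(236,432),(243,528),(88,546)]),"orange":(.022,[(361,481),(487,440),(510,514),(385,552)]),
"logger":(.015,[(628,454),(736,479),(720,543),(612,518)]),"div":(.08,[(635,22),(651,22),(704,243),(688,247)])}
for k,(z,c) in A.items(): print(k,*rect(ray(cal,np.array(c)/3.75+[170,180],z)))
print("box",*rect(ray(cal,np.array([(78,148),(684,43),(767,458),(152,558)])/4.8+[395,210],.082)))
s=observe();print(R.from_quat(s["ee_rot"]).as_matrix().round(2),s["time_s"])
c=calibration("wrist");print(R.from_quat(s["ee_rot"]).inv().apply(c["origin"]-s["tcp_pos"]),(R.from_quat(s["ee_rot"]).inv()*R.from_quat(c["orientation"])).as_matrix().round(2))
print(ray(cal,(160,330),.07))
E
```

```text
ice [0.6097 0.3499] [0.0865 0.0593] -71.3
purple [0.59   0.2114] [0.0853 0.0485] -83.4
teal [0.4642 0.3193] [0.0914 0.0565] -84.4
orange [0.4574 0.1594] [0.0771 0.0445] -73.2
logger [0.4545 0.0191] [0.0654 0.0387] -103.5
div [0.6632 0.0223] [0.0091 0.1306] -167.7
box [ 0.5393 -0.2561] [0.2708 0.1818] -81.1
[[ 0.92  0.39 -0.  ]
 [ 0.39 -0.92  0.  ]
 [ 0.   -0.   -1.  ]] 0.1
[ 0.06564039  0.00081297 -0.14317055] [[ 0.    0.96  0.26]
 [ 1.   -0.    0.  ]
 [ 0.    0.26 -0.96]]
[[0.42615579 0.42148197]]
```

Run:
```python
from h import *
tool([.6632,.0223,.16],102.3)
```

```text
Traceback (most recent call last):
  File "h.py", line 19, in tool
    want=R.from_matrix(np.c_[[np.sin(np.radians(yaw)),-np.cos(np.radians(yaw)),0],[np.cos(np.radians(yaw)),np.sin(np.radians(yaw)),0],[0,0,-1]])
  File "scipy/spatial/transform/_rotation.pyx", line 1143, in scipy.spatial.transform._rotation.Rotation.from_matrix
ValueError: Non-positive determinant (left-handed or null coordinate frame) in rotation matrix 0: [[ 0.97704557 -0.21303039  0.        ]
 [ 0.21303039  0.97704557  0.        ]
 [ 0.          0.         -1.        ]].
```

Sign of the x column is wrong; I'll fix it.

```bash
sed -i 's/np.c_\[\[np.sin(np.radians(yaw)),-np.cos(np.radians(yaw)),0\]/np.c_[[-np.sin(np.radians(yaw)),np.cos(np.radians(yaw)),0]/' h.py
python3 - <<'E'
from h import *
tool([.6632,.0223,.16],102.3)
E
```

```text
0.1 d [ 61.95 -33.67   7.12] rv [-0.002 -0.     0.185] q [-1.28  0.38  0.08  1.27  0.    1.46] op 1.0
```

>>> {"op": "servo_tool", "data": {
  "deltas": [2, -1, 0, 0, 0, 0, 0, 4, -2.2, 0, 0, 0, 0, 0, 4.2, -2.3, 0, 0, 0, 0, 0, 4.2, -2.3, 0, 0, 0, 0, 0, 4.2, -2.3, 0, 0, 0, 0, 0]
}}

```text
time_s: 0.72
tcp_pos: [0.3569, -0.3616, 0.2312]
ee_rot: [0.98, 0.199, 0.0, -0.0]
contact_force: [-0.1, -0.5, 0.1]
opening: 0.998
gripper_force: 0.0
```

>>> {"op": "servo_tool", "data": {
  "deltas": [4.2, -2.3, 0, 0, 0, 0, 0, 4.2, -2.3, 0, 0, 0, 0, 0, 4.2, -2.3, 0, 0, 0, 0, 0, 4.2, -2.3, 0, 0, 0, 0, 0, 4.2, -2.3, 0, 0, 0, 0, 0]
}}

```text
time_s: 1.35
tcp_pos: [0.505, -0.1739, 0.2312]
ee_rot: [0.98, 0.199, -0.0, -0.0]
contact_force: [0.2, 0.1, 0.5]
opening: 0.998
gripper_force: 0.0
```

>>> {"op": "servo_tool", "data": {
  "deltas": [4.2, -2.3, 0, 0, 0, 0, 0, 4.2, -2.3, 0, 0, 0, 0, 0, 4.2, -2.3, 0, 0, 0, 0, 0, 4.2, -2.3, 0, 0, 0, 0, 0, 3, -1.5, 0, 0, 0, 0, 0]
}}

```text
time_s: 1.98
tcp_pos: [0.6455, 0.0024, 0.2309]
ee_rot: [0.98, 0.2, -0.0, -0.0]
contact_force: [-0.1, -0.0, 0.1]
opening: 0.998
gripper_force: 0.0
```

>>> {"op": "servo_tool", "data": {
  "deltas": [2, -1, 0, 0, 0, 0.08, 0, 0, 0, 0, 0, 0, 0.1, 0, 0, 0, 0, 0, 0, 0, 0, 0, 0, 0, 0, 0, 0, 0]
}}

```text
time_s: 2.48
tcp_pos: [0.6593, 0.0165, 0.2313]
ee_rot: [0.994, 0.11, -0.0, -0.0]
contact_force: [0.2, 0.6, -0.7]
opening: 1.001
gripper_force: 0.0
```

Run:
```python
from h import *
tool([.6632,.0223,.046],102.3)
cal=calibration("wrist"); im=read_camera("wrist"); cv2.imwrite("pics/w1.png",im); np.save("w1.npy",cal,allow_pickle=True)
```

```text
2.475 d [ 0.52 -0.48 18.53] rv [-0.     0.     0.007] q [-0.07  0.56  0.38  1.38  0.    2.85] op 1.001
```

View pics/w1.png

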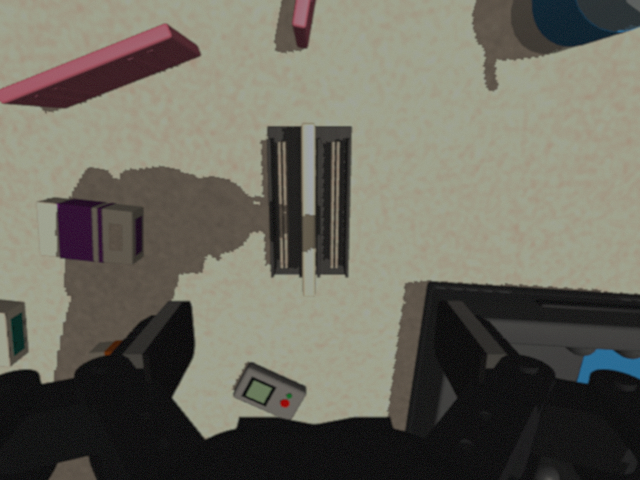

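The wrist view shows the divider's top edge from (308.5,123) to (308.5,296), between the rack plates.

Run:
```python
from h import *
cal=np.load("w1.npy",allow_pickle=True).item()
print(rect(ray(cal,[(302,123),(315,123),(315,296),(302.5,296)],.08)))
tool([.6632,.0223,.046],102.3)
```

```text
(array([0.6619, 0.0205]), array([0.0095, 0.1309]), np.float64(-167.4))
2.525 d [ 0.51 -0.51 18.54] rv [-0.     0.     0.006] q [-0.07  0.56  0.38  1.38  0.    2.85] op 1.0
```

>>> {"op": "servo_tool", "data": {
  "deltas": [0.45, -0.43, 3, 0, 0, 0.008, 0, 0, 0, 4, 0, 0, 0, 0, 0, 0, 4, 0, 0, 0, 0, 0, 0, 4, 0, 0, 0, 0, 0, 0, 3, 0, 0, 0, 0]
}}

```text
time_s: 3.15
tcp_pos: [0.6621, 0.021, 0.0495]
ee_rot: [0.994, 0.106, -0.001, -0.0]
contact_force: [0.1, -0.6, 0.5]
opening: 1.0
gripper_force: 0.0
```

>>> {"op": "servo_tool", "data": {
  "deltas": [0, 0, 0.5, 0, 0, 0, 0, 0, 0, 0, 0, 0, 0, 120, 0, 0, 0, 0, 0, 0, 255, 0, 0, 0, 0, 0, 0, 255, 0, 0, 0, 0, 0, 0, 255]
}}

```text
time_s: 3.78
tcp_pos: [0.6638, 0.0212, 0.0471]
ee_rot: [0.994, 0.106, 0.001, 0.0]
contact_force: [-0.1, 0.2, -0.1]
opening: 0.143
gripper_force: 0.0
```

>>> {"op": "servo_tool", "data": {
  "deltas": [0, 0, 0, 0, 0, 0, 255, 0, 0, 0, 0, 0, 0, 255, 0, 0, 0, 0, 0, 0, 255]
}}

```text
time_s: 4.15
tcp_pos: [0.6639, 0.0211, 0.0471]
ee_rot: [0.994, 0.106, 0.001, 0.0]
contact_force: [-0.5, 0.3, 6.2]
opening: 0.11
gripper_force: 59.4
```

>>> {"op": "servo_tool", "data": {
  "deltas": [0, 0, -1, 0, 0, 0, 255, 0, 0, -3, 0, 0, 0, 255, 0, 0, -4, 0, 0, 0, 255, 0, 0, -4, 0, 0, 0, 255, 0, 0, -3, 0, 0, 0, 255]
}}

```text
time_s: 4.78
tcp_pos: [0.6632, 0.0213, 0.1982]
ee_rot: [0.994, 0.106, 0.0, 0.0]
contact_force: [0.5, 0.2, -0.5]
opening: 0.108
gripper_force: 58.7
```

Run:
```python
from h import *
tool([.5406,-.2559,.20],98.9)
```

```text
4.775 d [-17.82  24.52  -0.19] rv [ 0.    -0.001  0.057] q [-0.06  0.58  0.31  1.3   0.    2.87] op 0.108
```

>>> {"op": "servo_tool", "data": {
  "deltas": [-1, 1.3, 0, 0, 0, 0, 255, -2.1, 2.9, 0, 0, 0, 0, 255, -2.1, 2.9, 0, 0, 0, 0, 255, -2.1, 2.9, 0, 0, 0, 0, 255, -2.1, 2.9, 0, 0, 0, 0, 255]
}}

```text
time_s: 5.4
tcp_pos: [0.5961, -0.126, 0.1942]
ee_rot: [0.994, 0.105, -0.002, -0.001]
contact_force: [0.8, -0.1, -0.8]
opening: 0.107
gripper_force: 58.6
```

>>> {"op": "servo_tool", "data": {
  "deltas": [-2.1, 2.9, 0, 0, 0, 0, 255, -2.1, 2.9, 0, 0, 0, 0, 255, -2.1, 2.9, 0, 0, 0, 0, 255, -2.1, 2.9, 0, 0, 0, 0.057, 255, 0, 0, 0, 0, 0, 0, 255]
}}

```text
time_s: 6.02
tcp_pos: [0.538, -0.2578, 0.1943]
ee_rot: [0.997, 0.075, -0.002, -0.001]
contact_force: [-0.3, -0.3, -0.3]
opening: 0.107
gripper_force: 58.7
```

>>> {"op": "servo_tool", "data": {
  "deltas": [0, 0, 0, 0, 0, 0, 255, 0, 0, 0, 0, 0, 0, 255]
}}

```text
time_s: 6.28
tcp_pos: [0.5405, -0.2548, 0.1957]
ee_rot: [0.997, 0.078, -0.0, -0.0]
contact_force: [0.4, -1.1, -0.6]
opening: 0.111
gripper_force: 58.7
```

Run:
```python
from h import *
tool([.5406,-.2559,.20],98.9)
cal=calibration("wrist"); im=read_camera("wrist"); cv2.imwrite("pics/w2.png",im); np.save("w2.npy",cal,allow_pickle=True)
```

```text
6.275 d [-0.01  0.11 -0.43] rv [-0.001  0.001  0.001] q [-0.55  0.44  0.08  1.21  0.    2.44] op 0.111
```

View pics/w2.png

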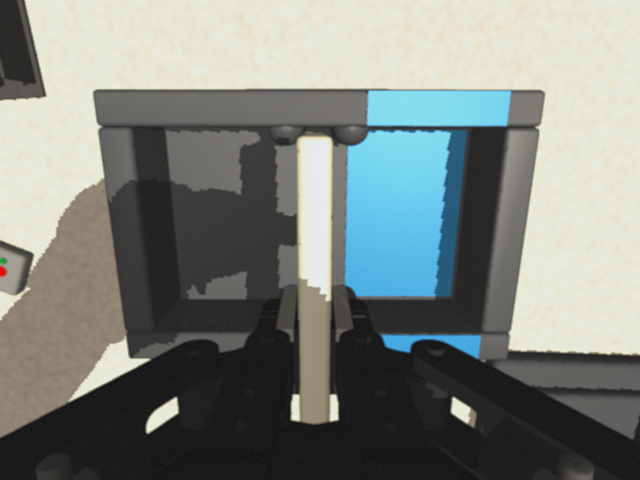

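The wrist view shows the box rim corners at (95,91), (544,91), (508,358) and (129,357). The held divider's far top end runs from (298,136) to (331,136).

Run:
```python
from h import *
cal=np.load("w2.npy",allow_pickle=True).item(); s=observe()
c=ray(cal,[(95,91),(544,91),(508,358),(129,357)],.082); print(rect(c))
for b in (np.array([.5393,-.2561]),rect(c)[0]):
  a=np.radians(8.9); M=np.array([[np.cos(a),np.sin(a)],[-np.sin(a),np.cos(a)]])
  print("box frame: tcp",M@(s["tcp_pos"][:2]-b),"div far end",(M@(ray(cal,[(298,136),(331,136),(300,415),(331,415)],s["tcp_pos"][2]+.034)-b).T).T)
```

```text
(array([ 0.538 , -0.2591]), array([0.2707, 0.1803]), np.float64(-81.1))
box frame: tcp [0.00162031 0.00106096] div far end [[ 0.06522476  0.00435484]
 [ 0.06524005 -0.00427517]
 [-0.02081014  0.00448923]
 [-0.02077914 -0.0053704 ]]
box frame: tcp [0.00336879 0.00382371] div far end [[ 0.06697324  0.00711759]
 [ 0.06698853 -0.00151241]
 [-0.01906166  0.00725198]
 [-0.01903066 -0.00260764]]
```

>>> {"op": "servo_tool", "data": {
  "deltas": [0, 0.3, 1, 0, 0, 0, 255, 0, 0, 2.5, 0, 0, 0, 255, 0, 0, 2.5, 0, 0, 0, 255, 0, 0, 0.5, 0, 0, 0, 255, 0, 0, 0, 0, 0, 0, 255]
}}

```text
time_s: 6.95
tcp_pos: [0.5411, -0.2585, 0.1311]
ee_rot: [0.997, 0.077, -0.0, -0.0]
contact_force: [0.2, -0.7, -0.1]
opening: 0.109
gripper_force: 58.7
```

>>> {"op": "servo_tool", "data": {
  "deltas": [0, 0, 0.4, 0, 0, 0, 255, 0, 0, 0.4, 0, 0, 0, 255, 0, 0, 0.4, 0, 0, 0, 255, 0, 0, 0.4, 0, 0, 0, 255]
}}

```text
time_s: 7.45
tcp_pos: [0.5412, -0.2587, 0.1151]
ee_rot: [0.997, 0.077, 0.0, 0.0]
contact_force: [0.9, 0.4, -0.9]
opening: 0.111
gripper_force: 58.7
```

Entered the channel without contact; I'll go on down.

>>> {"op": "servo_tool", "data": {
  "deltas": [0, 0, 1, 0, 0, 0, 255, 0, 0, 1, 0, 0, 0, 255, 0, 0, 1, 0, 0, 0, 255, 0, 0, 1, 0, 0, 0, 255, 0, 0, 0.6, 0, 0, 0, 255]
}}

```text
time_s: 8.07
tcp_pos: [0.5408, -0.2585, 0.0683]
ee_rot: [0.997, 0.077, -0.0, -0.0]
contact_force: [-0.4, -0.6, -0.9]
opening: 0.105
gripper_force: 58.7
```

>>> {"op": "servo_tool", "data": {
  "deltas": [0, 0, 0.2, 0, 0, 0, 255, 0, 0, 0.2, 0, 0, 0, 255, 0, 0, 0.2, 0, 0, 0, 255, 0, 0, 0, 0, 0, 0, 255]
}}

```text
time_s: 8.57
tcp_pos: [0.5412, -0.2587, 0.0634]
ee_rot: [0.997, 0.077, 0.0, 0.0]
contact_force: [0.4, -0.1, -0.9]
opening: 0.11
gripper_force: 58.7
```

>>> {"op": "servo_tool", "data": {
  "deltas": [0, 0, 0.1, 0, 0, 0, 255, 0, 0, 0, 0, 0, 0, 255]
}}

```text
time_s: 8.82
tcp_pos: [0.5413, -0.2589, 0.0631]
ee_rot: [0.997, 0.077, 0.0, 0.0]
contact_force: [-2.6, 1.0, 4.1]
opening: 0.104
gripper_force: 59.4
```

>>> {"op": "servo_tool", "data": {
  "deltas": [0, 0, 0, 0, 0, 0, 170, 0, 0, 0, 0, 0, 0, 100, 0, 0, 0, 0, 0, 0, 100, 0, 0, 0, 0, 0, 0, 60, 0, 0, -1, 0, 0, 0, 0]
}}

```text
time_s: 9.45
tcp_pos: [0.5404, -0.2582, 0.0718]
ee_rot: [0.997, 0.077, -0.001, -0.001]
contact_force: [-0.2, 0.5, 0.8]
opening: 0.95
gripper_force: 0.0
```

>>> {"op": "servo_tool", "data": {
  "deltas": [0, 0, -3, 0, 0, 0, 0, 0, 0, -4, 0, 0, 0, 0, 0, 0, -5, 0, 0, 0, 0, 0, 0, -5, 0, 0, 0, 0, 0, 0, 0, 0, 0, 0, 0]
}}

```text
time_s: 10.07
tcp_pos: [0.5437, -0.2602, 0.2483]
ee_rot: [0.997, 0.077, 0.004, 0.003]
contact_force: [-0.0, -0.3, -0.2]
opening: 1.002
gripper_force: 0.0
```

Run:
```python
from h import *
tool([.6097,.3499,.20],-71.3-90)
a=calibration("wrist"); im=read_camera("wrist"); b=read_camera("top")
np.save("w3.npy",a,allow_pickle=True)
v=np.full((600,800,3),0,np.uint8)
v[:360,:480]=cv2.resize(im,(480,360)); cv2.imwrite("pics/w3full.png",im)
k=cv2.resize(b[210:335,395:560],(317,240)); v[360:600,:317]=k; cv2.imwrite("pics/w3.png",v)
```

```text
10.075 d [ 15.89 -59.3    4.55] rv [ 0.    -0.011  1.399] q [-0.55  0.42  0.19  1.33 -0.    2.44] op 1.002
```

View pics/w3.png

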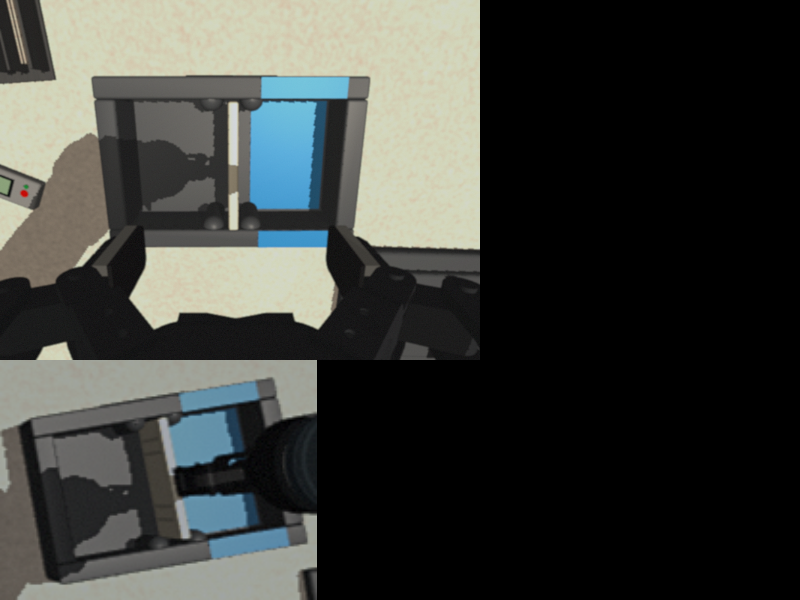

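The divider is fully down in the channel. Next is the ice brick.

>>> {"op": "servo_tool", "data": {
  "deltas": [0.5, -2, 0, 0, 0, 0, 0, 1.15, -4.3, 0, 0, 0, 0, 0, 1.15, -4.3, 0, 0, 0, 0, 0, 1.15, -4.3, 0, 0, 0, 0, 0, 1.15, -4.3, 0, 0, 0, 0, 0]
}}

```text
time_s: 10.8
tcp_pos: [0.5606, -0.0582, 0.2407]
ee_rot: [0.997, 0.078, -0.002, -0.001]
contact_force: [0.5, -0.6, 0.7]
opening: 1.0
gripper_force: 0.0
```

>>> {"op": "servo_tool", "data": {
  "deltas": [1.15, -4.3, 0, 0, 0, -0.17, 0, 0.4, -4.4, 0, 0, 0, -0.17, 0, -0.3, -4.4, 0, 0, 0, -0.17, 0, -1.1, -4.3, 0, 0, 0, -0.17, 0, -1.8, -4.1, 0, 0, 0, -0.17, 0]
}}

```text
time_s: 11.42
tcp_pos: [0.4526, 0.1068, 0.2406]
ee_rot: [0.875, 0.485, -0.001, -0.001]
contact_force: [0.4, -0.5, 0.6]
opening: 0.993
gripper_force: 0.0
```

>>> {"op": "servo_tool", "data": {
  "deltas": [-2.4, -3.7, 0, 0, 0, -0.17, 0, -3.0, -3.3, 0, 0, 0, -0.17, 0, -3.5, -2.7, 0, 0, 0, -0.17, 0, 0, 0, 0, 0, 0, -0.17, 0, 0, 0, 0, 0, 0, -0.17, 0]
}}

```text
time_s: 12.05
tcp_pos: [0.3328, 0.0618, 0.241]
ee_rot: [0.598, 0.802, -0.001, -0.001]
contact_force: [-0.5, 1.0, -0.8]
opening: 1.0
gripper_force: 0.0
```

>>> {"op": "servo_tool", "data": {
  "deltas": [0, 0, 0, 0, 0, -0.05, 0, 0, 0, 0, 0, 0, 0, 0, 0, 0, 0, 0, 0, 0, 0]
}}

```text
time_s: 12.42
tcp_pos: [0.3341, 0.0616, 0.2416]
ee_rot: [0.58, 0.815, -0.0, -0.001]
contact_force: [0.4, -0.8, 0.9]
opening: 1.0
gripper_force: 0.0
```

Run:
```python
from h import *
tool([.6097,.3499,.20],-71.3-90)
```

```text
12.425 d [18.2  35.49  4.12] rv [-0.001 -0.001  0.008] q [-0.01 -0.1  -0.46  1.22  0.    1.23] op 1.0
```

>>> {"op": "servo_tool", "data": {
  "deltas": [1, 2, 0, 0, 0, 0.008, 0, 2.1, 4.2, 0, 0, 0, 0, 0, 2.1, 4.2, 0, 0, 0, 0, 0, 2.1, 4.2, 0, 0, 0, 0, 0, 2.1, 4.2, 0, 0, 0, 0, 0]
}}

```text
time_s: 13.05
tcp_pos: [0.4835, 0.212, 0.2418]
ee_rot: [0.583, 0.812, -0.0, -0.0]
contact_force: [0.3, 0.7, 0.2]
opening: 0.997
gripper_force: 0.0
```

>>> {"op": "servo_tool", "data": {
  "deltas": [2.1, 4.2, 0, 0, 0, 0, 0, 2.1, 4.2, 0, 0, 0, 0, 0, 2.1, 4.2, 0, 0, 0, 0, 0, 2.1, 3, 0, 0, 0, 0, 0, 0.4, 1, 0, 0, 0, 0, 0]
}}

```text
time_s: 13.68
tcp_pos: [0.6123, 0.3492, 0.2402]
ee_rot: [0.583, 0.813, -0.001, -0.001]
contact_force: [-0.1, 0.7, 0.4]
opening: 1.0
gripper_force: 0.0
```

>>> {"op": "servo_tool", "data": {
  "deltas": [0, 0, 3, 0, 0, 0, 0, 0, 0, 5, 0, 0, 0, 0, 0, 0, 5, 0, 0, 0, 0, 0, 0, 1, 0, 0, 0, 0, 0, 0, 0, 0, 0, 0, 0]
}}

```text
time_s: 14.3
tcp_pos: [0.6117, 0.3472, 0.1023]
ee_rot: [0.583, 0.812, -0.0, -0.0]
contact_force: [-0.0, 0.0, 0.9]
opening: 1.0
gripper_force: 0.0
```

Run:
```python
from h import *
tool([.6093,.3492,.003],-71.3-90)
np.save("w4.npy",calibration("wrist"),allow_pickle=True); cv2.imwrite("pics/w4.png",read_camera("wrist"))
```

```text
14.3 d [ 0.27 -0.15  9.93] rv [-0.001  0.    -0.001] q [ 0.43  0.7   0.28  1.15 -0.    1.67] op 1.0
```

View pics/w4.png

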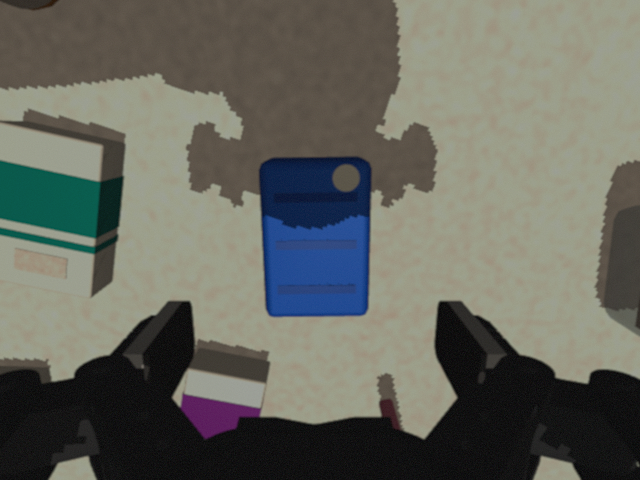

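The ice brick is between the fingers, with top corners at about (261,158), (370,158), (368,316) and (267,316).

Run:
```python
from h import *
c=np.load("w4.npy",allow_pickle=True).item()
r=rect(ray(c,[(261,158),(370,158),(368,316),(267,316)],.034));print(r)
tool([*r[0],.003],-71.3-90)
```

```text
(array([0.6096, 0.3534]), array([0.057 , 0.0891]), np.float64(-70.5))
14.35 d [ 0.65 -0.15 10.11] rv [ 0.002 -0.    -0.001] q [ 0.43  0.7   0.28  1.15 -0.    1.67] op 0.999
```

>>> {"op": "servo_tool", "data": {
  "deltas": [0.45, -0.15, 2, 0, 0, 0, 0, 0, 0, 3, 0, 0, 0, 0, 0, 0, 2.5, 0, 0, 0, 0, 0, 0, 1.5, 0, 0, 0, 0, 0, 0, 0.9, 0, 0, 0, 0]
}}

```text
time_s: 14.98
tcp_pos: [0.6102, 0.3514, 0.0043]
ee_rot: [0.583, 0.812, 0.001, 0.001]
contact_force: [-0.6, 0.2, 1.0]
opening: 1.001
gripper_force: 0.0
```

>>> {"op": "servo_tool", "data": {
  "deltas": [0, 0, 0, 0, 0, 0, 40, 0, 0, 0, 0, 0, 0, 100, 0, 0, 0, 0, 0, 0, 255, 0, 0, 0, 0, 0, 0, 255, 0, 0, 0, 0, 0, 0, 255]
}}

```text
time_s: 15.6
tcp_pos: [0.6103, 0.3514, 0.0049]
ee_rot: [0.583, 0.812, 0.001, 0.001]
contact_force: [1.0, 0.1, 5.6]
opening: 0.688
gripper_force: 67.4
```

>>> {"op": "servo_tool", "data": {
  "deltas": [0, 0, -1, 0, 0, 0, 255, 0, 0, -3, 0, 0, 0, 255, 0, 0, -5, 0, 0, 0, 255, 0, 0, -5, 0, 0, 0, 255, 0, 0, -3, 0, 0, 0, 255]
}}

```text
time_s: 16.23
tcp_pos: [0.6095, 0.3511, 0.1764]
ee_rot: [0.583, 0.812, 0.001, 0.001]
contact_force: [1.3, 0.6, -2.5]
opening: 0.694
gripper_force: 66.8
```

Run:
```python
from h import *
b=np.array([.5385,-.2583]); print(b-.062*np.array([-.1547,.988]))
tool([*(b-.062*np.array([-.1547,.988])),.18],8.9)
```

```text
[ 0.5480914 -0.319556 ]
16.225 d [-61.57 -27.29  -0.44] rv [ 0.002 -0.     0.171] q [ 0.43  0.67  0.42  1.32 -0.    1.68] op 0.694
```

>>> {"op": "servo_tool", "data": {
  "deltas": [-2, -0.9, 0, 0, 0, 0, 255, -4, -1.8, 0, 0, 0, 0, 255, -4, -1.8, 0, 0, 0, 0, 255, -4, -1.8, 0, 0, 0, 0, 255, -4, -1.8, 0, 0, 0, 0, 255]
}}

```text
time_s: 16.85
tcp_pos: [0.5889, 0.153, 0.173]
ee_rot: [0.583, 0.813, -0.001, -0.0]
contact_force: [-0.4, -0.5, -2.2]
opening: 0.691
gripper_force: 66.6
```

>>> {"op": "servo_tool", "data": {
  "deltas": [-4, -1.8, 0, 0, 0, 0, 255, -4, -1.8, 0, 0, 0, 0, 255, -4, -1.8, 0, 0, 0, 0, 255, -4, -1.8, 0, 0, 0, 0, 255, -4, -1.8, 0, 0, 0, 0, 255]
}}

```text
time_s: 17.48
tcp_pos: [0.5677, -0.0651, 0.1731]
ee_rot: [0.583, 0.812, -0.0, -0.001]
contact_force: [0.3, -0.4, -2.0]
opening: 0.695
gripper_force: 66.6
```

>>> {"op": "servo_tool", "data": {
  "deltas": [-4, -1.8, 0, 0, 0, 0, 255, -4, -1.8, 0, 0, 0, 0, 255, -4, -1.8, 0, 0, 0, 0, 255, -4, -1.8, 0, 0, 0, 0, 255, -4, -1.6, 0, 0, 0, 0, 255]
}}

```text
time_s: 18.1
tcp_pos: [0.5485, -0.2825, 0.1731]
ee_rot: [0.583, 0.812, -0.0, -0.001]
contact_force: [0.8, 0.7, -2.3]
opening: 0.692
gripper_force: 66.6
```

>>> {"op": "servo_tool", "data": {
  "deltas": [-3, -1, 0, 0, 0, 0, 255, -0.5, -0.2, 0, 0, 0, 0.17, 255, 0, 0, 0, 0, 0, 0, 255, 0, 0, 0, 0, 0, 0, 255]
}}

```text
time_s: 18.6
tcp_pos: [0.549, -0.3177, 0.1731]
ee_rot: [0.649, 0.761, 0.0, -0.001]
contact_force: [-0.3, 0.7, -1.8]
opening: 0.691
gripper_force: 66.6
```

Run:
```python
from h import *
tool([.548,-.3195,.025],8.9)
np.save("w5.npy",calibration("wrist"),allow_pickle=True); cv2.imwrite("pics/w5.png",read_camera("wrist"))
```

```text
18.6 d [-0.17 -0.12 14.81] rv [-0.001 -0.001  0.003] q [-0.62  0.52  0.15  1.2   0.    0.79] op 0.691
```

View pics/w5.png

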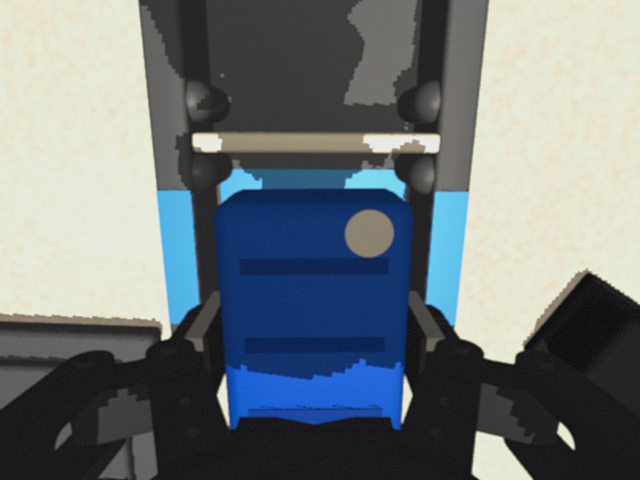

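The wrist view shows the ice brick held in line with the box. Its far edge is at row 190, and the divider's top edge spans rows 132–152, columns 192–440.

Run:
```python
from h import *
c=np.load("w5.npy",allow_pickle=True).item()
b=np.array([.5385,-.2583]);a=np.radians(8.9); M=np.array([[np.cos(a),np.sin(a)],[-np.sin(a),np.cos(a)]])
f=lambda px,z: print(((ray(c,px,z)-b)@M.T*1000).round(1).tolist())
f([(192,133),(440,132),(192,152),(440,152)],.096); f([(230,190),(400,190),(217,210),(412,210),(229,430),(401,430)],.202)
f([(157,190),(468,190)],.082); s=observe(); print(M@(s["tcp_pos"][:2]-b)*1000)
```

```text
[[-64.7, 2.7], [66.3, 3.8], [-65.4, -7.1], [67.1, -6.5]]
[[-23.9, -11.6], [24.4, -11.4], [-28.0, -17.4], [28.2, -17.2], [-28.4, -92.9], [29.6, -92.6]]
[[-91.6, -29.7], [89.6, -28.8]]
[  1.33435654 -60.24595355]
```

>>> {"op": "servo_tool", "data": {
  "deltas": [-0.45, -0.1, 2, 0, 0, 0, 255, 0, 0, 3, 0, 0, 0, 255, 0, 0, 3, 0, 0, 0, 255, 0, 0, 2, 0, 0, 0, 255, 0, 0, 1, 0, 0, 0, 255]
}}

```text
time_s: 19.27
tcp_pos: [0.5483, -0.3218, 0.062]
ee_rot: [0.649, 0.761, -0.0, -0.001]
contact_force: [-0.5, 0.5, -1.8]
opening: 0.689
gripper_force: 66.7
```

>>> {"op": "servo_tool", "data": {
  "deltas": [0, 0, 1, 0, 0, 0, 255, 0, 0, 1, 0, 0, 0, 255, 0, 0, 1, 0, 0, 0, 255, 0, 0, 0.4, 0, 0, 0, 255, 0, 0, 0, 0, 0, 0, 255]
}}

```text
time_s: 19.9
tcp_pos: [0.5488, -0.323, 0.029]
ee_rot: [0.65, 0.76, -0.0, -0.0]
contact_force: [-0.0, -0.9, -2.4]
opening: 0.69
gripper_force: 66.7
```

>>> {"op": "servo_tool", "data": {
  "deltas": [0, 0, 0.15, 0, 0, 0, 255, 0, 0, 0.15, 0, 0, 0, 255, 0, 0, 0, 0, 0, 0, 255]
}}

```text
time_s: 20.27
tcp_pos: [0.549, -0.3231, 0.0263]
ee_rot: [0.65, 0.76, -0.0, 0.0]
contact_force: [-0.3, -0.5, -2.7]
opening: 0.69
gripper_force: 66.7
```

>>> {"op": "servo_tool", "data": {
  "deltas": [0, 0, 0.12, 0, 0, 0, 255, 0, 0, 0, 0, 0, 0, 255, 0, 0, 0, 0, 0, 0, 40, 0, 0, 0, 0, 0, 0, 0, 0, 0, 0, 0, 0, 0, 0]
}}

```text
time_s: 20.9
tcp_pos: [0.5493, -0.3233, 0.0254]
ee_rot: [0.65, 0.76, -0.0, 0.0]
contact_force: [-0.2, -0.3, 0.1]
opening: 1.001
gripper_force: 0.0
```

>>> {"op": "servo_tool", "data": {
  "deltas": [0, 0, -1, 0, 0, 0, 0, 0, 0, -4, 0, 0, 0, 0, 0, 0, -5, 0, 0, 0, 0, 0, 0, -5, 0, 0, 0, 0, 0, 0, -2, 0, 0, 0, 0]
}}

```text
time_s: 21.52
tcp_pos: [0.5506, -0.3242, 0.2002]
ee_rot: [0.65, 0.76, 0.0, 0.004]
contact_force: [0.5, -0.4, -0.2]
opening: 1.002
gripper_force: 0.0
```

Run:
```python
from h import *
tool([.464,.3185,.18],5.6)
cv2.imwrite("pics/w6.png",cv2.resize(read_camera("wrist"),(400,300)))
```

```text
21.525 d [64.84  1.43  1.7 ] rv [0.005 0.005 0.058] q [-0.63  0.51  0.21  1.26 -0.    0.78] op 1.002
```

View pics/w6.png

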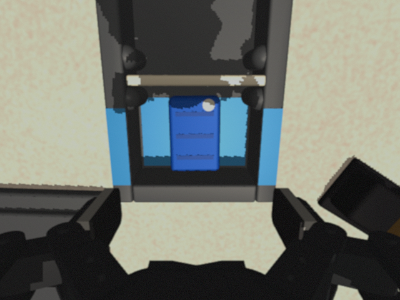

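The ice brick lies flat on the blue floor, clear of the divider. Now the teal carton.

>>> {"op": "servo_tool", "data": {
  "deltas": [2, 0, 0, 0, 0, 0, 0, 4.2, 0.1, 0, 0, 0, 0, 0, 4.2, 0.1, 0, 0, 0, 0, 0, 4.2, 0.1, 0, 0, 0, 0, 0, 4.2, 0.1, 0, 0, 0, 0, 0]
}}

```text
time_s: 22.2
tcp_pos: [0.5232, -0.1354, 0.1949]
ee_rot: [0.65, 0.76, -0.0, -0.0]
contact_force: [0.6, 0.8, 0.9]
opening: 0.998
gripper_force: 0.0
```

>>> {"op": "servo_tool", "data": {
  "deltas": [4.2, 0.1, 0, 0, 0, 0, 0, 4.2, 0.1, 0, 0, 0, 0, 0, 4.2, 0.1, 0, 0, 0, 0, 0, 4.2, 0.1, 0, 0, 0, 0, 0, 4.2, 0.1, 0, 0, 0, 0, 0]
}}

```text
time_s: 22.82
tcp_pos: [0.4954, 0.0728, 0.195]
ee_rot: [0.65, 0.76, -0.0, -0.0]
contact_force: [0.0, -0.7, 0.6]
opening: 1.003
gripper_force: 0.0
```

>>> {"op": "servo_tool", "data": {
  "deltas": [4.2, 0.1, 0, 0, 0, 0, 0, 4.2, 0.1, 0, 0, 0, 0, 0, 4.2, 0.1, 0, 0, 0, 0, 0, 4.2, 0.1, 0, 0, 0, 0, 0, 4.2, 0.1, 0, 0, 0, 0, 0]
}}

```text
time_s: 23.45
tcp_pos: [0.4678, 0.281, 0.1949]
ee_rot: [0.65, 0.76, -0.0, 0.0]
contact_force: [0.8, -0.2, -1.4]
opening: 0.998
gripper_force: 0.0
```

>>> {"op": "servo_tool", "data": {
  "deltas": [3, 0.1, 1, 0, 0, 0.058, 0, 0, 0, 4, 0, 0, 0, 0, 0, 0, 4, 0, 0, 0, 0, 0, 0, 1, 0, 0, 0, 0, 0, 0, 0, 0, 0, 0, 0]
}}

```text
time_s: 24.08
tcp_pos: [0.4643, 0.3092, 0.095]
ee_rot: [0.672, 0.741, -0.001, -0.0]
contact_force: [0.2, 0.5, -0.1]
opening: 1.003
gripper_force: 0.0
```

Run:
```python
from h import *
tool([.464,.3185,.003],5.6)
np.save("w7.npy",calibration("wrist"),allow_pickle=True); cv2.imwrite("pics/w7.png",read_camera("wrist"))
```

```text
24.075 d [0.93 0.07 9.2 ] rv [-0.001  0.001  0.   ] q [ 0.47  0.42 -0.22  0.93 -0.    1.95] op 1.003
```

View pics/w7.png

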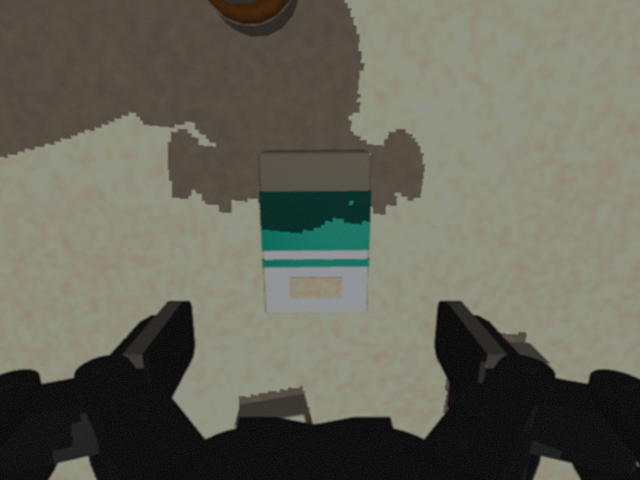

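The teal carton is between the fingers, with top corners at (260,152), (370,152), (368,312) and (265,312).

Run:
```python
from h import *
c=np.load("w7.npy",allow_pickle=True).item()
r=rect(ray(c,[(260,152),(370,152),(368,312),(265,312)],.028));print(r)
tool([*r[0],.003],5.6)
```

```text
(array([0.4632, 0.3186]), array([0.0573, 0.089 ]), np.float64(-83.8))
24.125 d [ 0.91 -0.13  9.31] rv [ 0.001 -0.     0.   ] q [ 0.47  0.42 -0.22  0.93 -0.    1.95] op 0.997
```

>>> {"op": "servo_tool", "data": {
  "deltas": [0.92, -0.05, 2, 0, 0, 0, 0, 0, 0, 3, 0, 0, 0, 0, 0, 0, 2.2, 0, 0, 0, 0, 0, 0, 1.3, 0, 0, 0, 0, 0, 0, 0.7, 0, 0, 0, 0]
}}

```text
time_s: 24.75
tcp_pos: [0.4642, 0.3189, 0.0037]
ee_rot: [0.672, 0.741, 0.001, 0.0]
contact_force: [0.1, 0.9, -0.2]
opening: 1.002
gripper_force: 0.0
```

>>> {"op": "servo_tool", "data": {
  "deltas": [0, 0, 0, 0, 0, 0, 40, 0, 0, 0, 0, 0, 0, 100, 0, 0, 0, 0, 0, 0, 255, 0, 0, 0, 0, 0, 0, 255, 0, 0, 0, 0, 0, 0, 255]
}}

```text
time_s: 25.38
tcp_pos: [0.4644, 0.3192, 0.0043]
ee_rot: [0.672, 0.741, 0.001, 0.0]
contact_force: [0.7, -1.5, 6.0]
opening: 0.662
gripper_force: 65.6
```

>>> {"op": "servo_tool", "data": {
  "deltas": [0, 0, -1, 0, 0, 0, 255, 0, 0, -3, 0, 0, 0, 255, 0, 0, -5, 0, 0, 0, 255, 0, 0, -5, 0, 0, 0, 255, 0, 0, -3, 0, 0, 0, 255]
}}

```text
time_s: 26.0
tcp_pos: [0.464, 0.319, 0.1762]
ee_rot: [0.672, 0.741, 0.001, 0.001]
contact_force: [0.4, 0.7, -2.0]
opening: 0.663
gripper_force: 65.0
```

Run:
```python
from h import *
b=np.array([.5385,-.2583]); p=b+.062*np.array([-.1547,.988]); print(p)
tool([*p,.18],8.9)
```

```text
[ 0.5289086 -0.197044 ]
26.0 d [-51.99   1.41  -0.43] rv [ 0.003 -0.001 -0.057] q [ 0.49  0.37 -0.07  1.12 -0.    1.96] op 0.663
```

>>> {"op": "servo_tool", "data": {
  "deltas": [-2, 0, 0, 0, 0, 0, 255, -4.2, 0.1, 0, 0, 0, 0, 255, -4.2, 0.1, 0, 0, 0, 0, 255, -4.2, 0.1, 0, 0, 0, 0, 255, -4.2, 0.1, 0, 0, 0, 0, 255]
}}

```text
time_s: 26.62
tcp_pos: [0.484, 0.1294, 0.1712]
ee_rot: [0.672, 0.741, -0.002, -0.001]
contact_force: [1.4, -0.7, -1.4]
opening: 0.667
gripper_force: 65.0
```

>>> {"op": "servo_tool", "data": {
  "deltas": [-4.2, 0.1, 0, 0, 0, 0, 255, -4.2, 0.1, 0, 0, 0, 0, 255, -4.2, 0.1, 0, 0, 0, 0, 255, -4.2, 0.1, 0, 0, 0, 0, 255, -4.2, 0.1, 0, 0, 0, 0, 255]
}}

```text
time_s: 27.25
tcp_pos: [0.5091, -0.0785, 0.1712]
ee_rot: [0.672, 0.741, -0.001, -0.002]
contact_force: [0.4, -0.4, -0.5]
opening: 0.665
gripper_force: 65.0
```

>>> {"op": "servo_tool", "data": {
  "deltas": [-4.2, 0.1, 0, 0, 0, 0, 255, -4.2, 0.1, 0, 0, 0, 0, 255, -3, 0.2, 0, 0, 0, 0, 255, -0.8, 0.1, 0, 0, 0, -0.057, 255, 0, 0, 0, 0, 0, 0, 255]
}}

```text
time_s: 27.88
tcp_pos: [0.5263, -0.1983, 0.1712]
ee_rot: [0.651, 0.759, -0.001, -0.002]
contact_force: [-1.0, -0.0, -2.5]
opening: 0.667
gripper_force: 64.9
```

>>> {"op": "servo_tool", "data": {
  "deltas": [0, 0, 0, 0, 0, 0, 255]
}}

```text
time_s: 28.0
tcp_pos: [0.5268, -0.197, 0.172]
ee_rot: [0.651, 0.759, -0.0, -0.001]
contact_force: [0.1, -0.6, -0.3]
opening: 0.666
gripper_force: 64.9
```

Run:
```python
from h import *
tool([.5289,-.197,.0245],8.9)
np.save("w8.npy",calibration("wrist"),allow_pickle=True); cv2.imwrite("pics/w8.png",read_camera("wrist"))
```

```text
28.0 d [-0.05  0.23 14.75] rv [-0.002 -0.001 -0.001] q [-0.47  0.38 -0.07  1.12 -0.    0.95] op 0.666
```

View pics/w8.png

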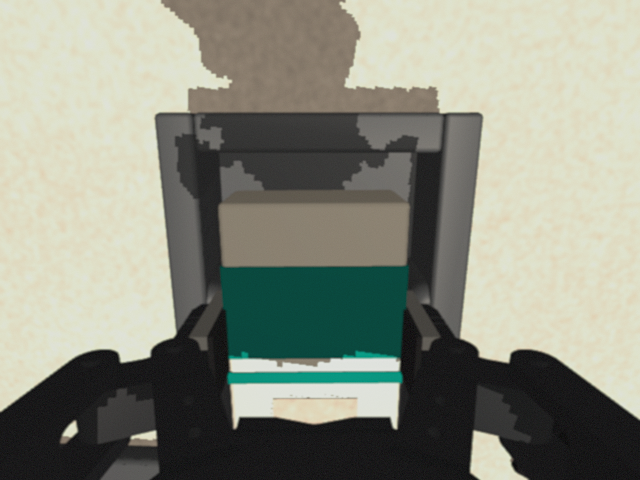

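The teal carton is held over the dark side. Its top far edge is at row 203, columns 219–408, and the rim's far corners are at (155,114) and (483,114).

Run:
```python
from h import *
c=np.load("w8.npy",allow_pickle=True).item()
b=np.array([.5385,-.2583]);a=np.radians(8.9); M=np.array([[np.cos(a),np.sin(a)],[-np.sin(a),np.cos(a)]])
f=lambda px,z: print(((ray(c,px,z)-b)@M.T*1000).round(1).tolist())
f([(155,114),(483,114),(175,300),(465,300)],.082); f([(219,204),(408,204)],.1957); s=observe(); print(M@(s["tcp_pos"][:2]-b)*1000)
```

```text
[[-91.2, 135.8], [90.0, 135.7], [-90.2, 24.6], [91.0, 24.7]]
[[-31.5, 106.1], [25.2, 106.1]]
[-1.64978413 62.40669644]
```

>>> {"op": "servo_tool", "data": {
  "deltas": [0, 0.25, 2, 0, 0, 0, 255, 0, 0, 3, 0, 0, 0, 255, 0, 0, 3, 0, 0, 0, 255, 0, 0, 2, 0, 0, 0, 255, 0, 0, 1, 0, 0, 0, 255]
}}

```text
time_s: 28.68
tcp_pos: [0.5296, -0.1961, 0.0618]
ee_rot: [0.65, 0.76, -0.0, -0.001]
contact_force: [0.8, 0.6, -0.7]
opening: 0.665
gripper_force: 64.9
```

>>> {"op": "servo_tool", "data": {
  "deltas": [0, 0, 1, 0, 0, 0, 255, 0, 0, 1, 0, 0, 0, 255, 0, 0, 1, 0, 0, 0, 255, 0, 0, 0.4, 0, 0, 0, 255, 0, 0, 0, 0, 0, 0, 255]
}}

```text
time_s: 29.3
tcp_pos: [0.5304, -0.1971, 0.0288]
ee_rot: [0.65, 0.76, -0.0, -0.0]
contact_force: [-0.6, 0.1, -0.9]
opening: 0.664
gripper_force: 64.9
```

>>> {"op": "servo_tool", "data": {
  "deltas": [0, 0, 0.15, 0, 0, 0, 255, 0, 0, 0.1, 0, 0, 0, 255, 0, 0, 0, 0, 0, 0, 255]
}}

```text
time_s: 29.68
tcp_pos: [0.5307, -0.1972, 0.0267]
ee_rot: [0.65, 0.76, 0.0, 0.0]
contact_force: [-0.0, -0.7, -0.4]
opening: 0.668
gripper_force: 64.9
```

>>> {"op": "servo_tool", "data": {
  "deltas": [0, -0.12, 0.1, 0, 0, 0, 255, 0, 0, 0.1, 0, 0, 0, 255, 0, 0, 0, 0, 0, 0, 255, 0, 0, 0, 0, 0, 0, 40, 0, 0, 0, 0, 0, 0, 0]
}}

```text
time_s: 30.3
tcp_pos: [0.5296, -0.1974, 0.0248]
ee_rot: [0.65, 0.76, 0.0, 0.0]
contact_force: [0.3, 0.4, -0.2]
opening: 0.998
gripper_force: 0.0
```

>>> {"op": "servo_tool", "data": {
  "deltas": [0, 0, 0, 0, 0, 0, 0, 0, 0, -2, 0, 0, 0, 0, 0, 0, -5, 0, 0, 0, 0, 0, 0, -5, 0, 0, 0, 0, 0, 0, -3, 0, 0, 0, 0]
}}

```text
time_s: 30.92
tcp_pos: [0.5305, -0.1978, 0.1776]
ee_rot: [0.65, 0.76, 0.0, 0.002]
contact_force: [-0.3, 0.4, 0.5]
opening: 1.002
gripper_force: 0.0
```

Run:
```python
from h import *
tool([.4572,.1585,.11],16.8)
np.save("w9.npy",calibration("wrist"),allow_pickle=True); cv2.imwrite("pics/w9.png",read_camera("wrist"))
```

```text
30.925 d [36.35 -1.76  6.67] rv [ 0.003  0.002 -0.138] q [-0.47  0.38 -0.06  1.13 -0.    0.95] op 1.002
```

View pics/w9.png

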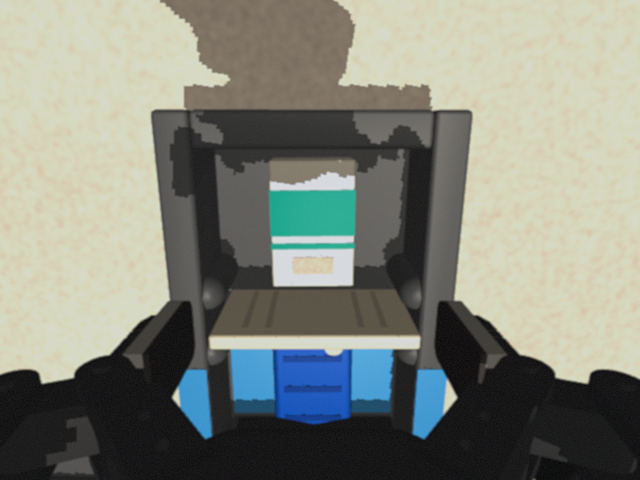

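The wrist view shows the teal carton flat on the dark side, with top corners at (270,160), (355,158), (353,287) and (272,287). The divider is upright. I'll move on to the orange carton.

Run:
```python
from h import *
c=np.load("w9.npy",allow_pickle=True).item()
b=np.array([.5385,-.2583]);a=np.radians(8.9); M=np.array([[np.cos(a),np.sin(a)],[-np.sin(a),np.cos(a)]])
q=ray(c,[(270,160),(355,158),(353,287),(272,287)],.048);r=rect(q);print(r, M@(r[0]-b)*1000)
print(((ray(c,[(152,111),(472,111)],.082)-b)@M.T*1000).round(1))
```

```text
(array([ 0.5287, -0.1981]), array([0.0576, 0.0913]), np.float64(-81.1)) [-0.36844143 60.99134571]
[[-90.7 135.8]
 [ 89.8 135.9]]
```

>>> {"op": "servo_tool", "data": {
  "deltas": [1.5, 0, 0, 0, 0, 0, 0, 4.2, -0.2, 0, 0, 0, 0, 0, 4.2, -0.2, 0, 0, 0, 0, 0, 4.2, -0.2, 0, 0, 0, 0, 0, 4.2, -0.2, 0, 0, 0, 0, 0]
}}

```text
time_s: 31.6
tcp_pos: [0.4909, -0.0154, 0.1726]
ee_rot: [0.65, 0.76, -0.001, -0.002]
contact_force: [-0.2, 0.0, 0.3]
opening: 1.0
gripper_force: 0.0
```

>>> {"op": "servo_tool", "data": {
  "deltas": [4.2, -0.2, 0, 0, 0, 0, 0, 4.2, -0.2, 0, 0, 0, 0, 0, 4.2, -0.2, 0, 0, 0, 0, 0, 4.2, -0.2, 0, 0, 0, 0, 0, 1.4, -0.2, 0, 0, 0, -0.138, 0]
}}

```text
time_s: 32.22
tcp_pos: [0.4524, 0.1628, 0.1726]
ee_rot: [0.593, 0.805, -0.001, -0.002]
contact_force: [0.1, -0.9, 0.1]
opening: 0.999
gripper_force: 0.0
```

>>> {"op": "servo_tool", "data": {
  "deltas": [0, 0, 3, 0, 0, 0, 0, 0, 0, 4, 0, 0, 0, 0, 0, 0, 0, 0, 0, 0, 0, 0, 0, 0, 0, 0, 0, 0]
}}

```text
time_s: 32.72
tcp_pos: [0.4546, 0.1607, 0.1047]
ee_rot: [0.596, 0.803, -0.0, -0.0]
contact_force: [0.3, -0.2, 0.6]
opening: 1.003
gripper_force: 0.0
```

Run:
```python
from h import *
tool([.4572,.1585,.003],16.8)
c=calibration("wrist"); im=read_camera("wrist"); np.save("w10.npy",c,allow_pickle=True); cv2.imwrite("pics/w10.png",im)
print(proj(c,[.4574,.159,.022]))
for col in (300,315,330): print(col,[(r,*im[r,col].tolist()) for r in range(130,330,4)])
```

```text
32.725 d [-0.29  0.2  10.17] rv [-0.001 -0.     0.   ] q [ 0.21  0.27 -0.41  0.89  0.    1.49] op 1.003
[[320.03304789 249.40927816]]
300 [(130, 63, 74, 81), (134, 65, 75, 83), (138, 62, 70, 78), (142, 66, 75, 83), (146, 63, 72, 81), (150, 66, 73, 80), (154, 65, 74, 81), (158, 66, 75, 84), (162, 66, 77, 84), (166, 66, 75, 83), (170, 67, 76, 84), (174, 70, 78, 86), (178, 69, 78, 87), (182, 48, 55, 61), (186, 61, 70, 74), (190, 69, 79, 86), (194, 72, 83, 88), (198, 68, 80, 85), (202, 71, 81, 87), (206, 71, 82, 87), (210, 72, 81, 86), (214, 66, 76, 86), (218, 17, 102, 142), (222, 12, 103, 142), (226, 21, 105, 145), (230, 13, 104, 144), (234, 20, 105, 143), (238, 23, 106, 145), (242, 19, 105, 145), (246, 12, 104, 144), (250, 20, 104, 144), (254, 12, 102, 143), (258, 13, 102, 144), (262, 145, 143, 141), (266, 142, 138, 137), (270, 6, 101, 144), (274, 135, 136, 142), (278, 148, 145, 141), (282, 115, 128, 139), (286, 114, 132, 143), (290, 120, 138, 144), (294, 112, 130, 142), (298, 132, 136, 142), (302, 148, 145, 142), (306, 150, 145, 142), (310, 123, 143, 142), (314, 123, 141, 142), (318, 
[... 1419 characters left out ...]
198, 73, 82, 87), (202, 71, 81, 86), (206, 72, 83, 88), (210, 72, 83, 89), (214, 131, 131, 133), (218, 14, 105, 144), (222, 15, 105, 143), (226, 14, 103, 142), (230, 21, 107, 144), (234, 18, 105, 144), (238, 17, 104, 143), (242, 16, 105, 143), (246, 18, 104, 143), (250, 20, 104, 144), (254, 17, 103, 144), (258, 15, 103, 144), (262, 146, 143, 141), (266, 151, 147, 144), (270, 13, 104, 146), (274, 118, 130, 141), (278, 148, 144, 140), (282, 114, 125, 138), (286, 117, 135, 143), (290, 118, 137, 142), (294, 118, 137, 142), (298, 134, 139, 142), (302, 148, 144, 140), (306, 151, 146, 144), (310, 126, 145, 142), (314, 122, 141, 142), (318, 125, 145, 142), (322, 125, 144, 143), (326, 125, 143, 141)]
```

Run:
```python
from h import *
c=np.load("w10.npy",allow_pickle=True).item()
q=ray(c,[(315,184),(315,309)],.022);print(np.linalg.norm(q[1]-q[0]),q.mean(0))
tool([*q.mean(0),.003],16.8); im=cv2.imread("pics/w10.png")
print([(k,im[240,k].tolist()) for k in list(range(262,282,2))+list(range(354,376,2))])
m=(im[...,2].astype(int)-im[...,0]>90)[180:300,200:440]; m[80:]=0
print(cv2.minAreaRect(np.argwhere(m[:83])[:,::-1].astype(np.float32)))
```

```text
0.07614647899856176 [0.45454084 0.15829112]
32.775 d [-0.21 -0.18 10.25] rv [ 0.001  0.    -0.   ] q [ 0.21  0.27 -0.41  0.89 -0.    1.49] op 1.002
[(262, [132, 144, 140]), (264, [131, 145, 141]), (266, [131, 144, 141]), (268, [130, 144, 141]), (270, [130, 145, 143]), (272, [130, 146, 142]), (274, [130, 145, 142]), (276, [126, 143, 140]), (278, [69, 113, 144]), (280, [14, 102, 146]), (354, [15, 106, 144]), (356, [27, 106, 145]), (358, [93, 127, 143]), (360, [126, 143, 143]), (362, [124, 143, 142]), (364, [122, 140, 140]), (366, [123, 142, 142]), (368, [127, 144, 141]), (370, [127, 143, 141]), (372, [131, 146, 142]), (374, [128, 146, 142])]
((117.5, 57.5), (43.0, 79.0), 90.0)
```

>>> {"op": "servo_tool", "data": {
  "deltas": [-0.22, 0.03, 2, 0, 0, 0, 0, 0, 0, 3, 0, 0, 0, 0, 0, 0, 3, 0, 0, 0, 0, 0, 0, 1.5, 0, 0, 0, 0, 0, 0, 0.6, 0, 0, 0, 0]
}}

```text
time_s: 33.4
tcp_pos: [0.457, 0.1586, 0.004]
ee_rot: [0.596, 0.803, 0.0, 0.0]
contact_force: [-0.4, 0.2, 0.1]
opening: 1.004
gripper_force: 0.0
```

>>> {"op": "servo_tool", "data": {
  "deltas": [0, 0, 0, 0, 0, 0, 60, 0, 0, 0, 0, 0, 0, 120, 0, 0, 0, 0, 0, 0, 255, 0, 0, 0, 0, 0, 0, 255, 0, 0, 0, 0, 0, 0, 255]
}}

```text
time_s: 34.02
tcp_pos: [0.4576, 0.1588, 0.0049]
ee_rot: [0.596, 0.803, 0.001, 0.001]
contact_force: [-0.8, 0.6, 6.2]
opening: 0.518
gripper_force: 61.9
```

>>> {"op": "servo_tool", "data": {
  "deltas": [0, 0, -1, 0, 0, 0, 255, 0, 0, -3, 0, 0, 0, 255, 0, 0, -5, 0, 0, 0, 255, 0, 0, -5, 0, 0, 0, 255, 0, 0, -3, 0, 0, 0, 255]
}}

```text
time_s: 34.65
tcp_pos: [0.4571, 0.1587, 0.1769]
ee_rot: [0.596, 0.803, 0.001, 0.001]
contact_force: [0.1, 0.1, -0.3]
opening: 0.52
gripper_force: 61.4
```

Run:
```python
from h import *
tool([.529,-.1977,.20],8.9)
```

```text
34.65 d [-36.2  -3.4  -2.3] rv [0.004 0.    0.138] q [ 0.2   0.22 -0.28  1.07 -0.    1.48] op 0.52
```

>>> {"op": "servo_tool", "data": {
  "deltas": [-1.7, -0.1, 0, 0, 0, 0, 255, -4.2, -0.4, 0, 0, 0, 0, 255, -4.2, -0.4, 0, 0, 0, 0, 255, -4.2, -0.4, 0, 0, 0, 0, 255, -4.2, -0.4, 0, 0, 0, 0, 255]
}}

```text
time_s: 35.28
tcp_pos: [0.4923, -0.0254, 0.1724]
ee_rot: [0.597, 0.803, -0.001, -0.001]
contact_force: [0.9, -0.6, -0.6]
opening: 0.522
gripper_force: 61.4
```

>>> {"op": "servo_tool", "data": {
  "deltas": [-4.2, -0.4, 0, 0, 0, 0, 255, -4.2, -0.4, 0, 0, 0, 0, 255, -4.2, -0.4, 0, 0, 0, 0, 255, -4.2, -0.4, 0, 0, 0, 0, 255, -0.9, -0.1, 0, 0, 0, 0.138, 255]
}}

```text
time_s: 35.9
tcp_pos: [0.5273, -0.201, 0.172]
ee_rot: [0.653, 0.757, -0.001, -0.001]
contact_force: [-0.7, 0.2, -0.5]
opening: 0.525
gripper_force: 61.4
```

>>> {"op": "servo_tool", "data": {
  "deltas": [0, 0, 0, 0, 0, 0, 255, 0, 0, 0, 0, 0, 0, 255, 0, 0, 0, 0, 0, 0, 255]
}}

```text
time_s: 36.28
tcp_pos: [0.5278, -0.1971, 0.1734]
ee_rot: [0.649, 0.76, -0.0, -0.0]
contact_force: [-0.2, -0.4, -0.6]
opening: 0.52
gripper_force: 61.4
```

Run:
```python
from h import *
tool([.529,-.1978,.0525],8.9)
c=calibration("wrist"); im=read_camera("wrist"); cv2.imwrite("pics/w11.png",im);s=observe()
z=s["tcp_pos"][2]-.0045+.022
g=im.sum(2).astype(int)//3
for col in (290,315,340): 
  d=np.diff(g[150:420:2,col]); print(col,[(150+2*i,int(v),im[152+2*i,col].tolist()) for i,v in enumerate(d) if abs(v)>12])
b=np.array([.5385,-.2583]);a=np.radians(8.9); M=np.array([[np.cos(a),np.sin(a)],[-np.sin(a),np.cos(a)]])
for r in (185,195,205,215,225): print(r,M@(ray(c,(315,r),z)[0]-b)*1000)
```

```text
36.275 d [-0.09  0.12 12.09] rv [-0.001 -0.     0.002] q [-0.47  0.38 -0.07  1.12 -0.    0.94] op 0.52
290 [(158, 24, [70, 79, 83]), (162, 30, [106, 121, 130]), (192, -55, [71, 81, 44]), (194, -16, [66, 75, 8]), (206, 22, [69, 79, 59]), (208, 16, [76, 86, 95]), (220, 19, [103, 118, 126]), (268, -26, [72, 94, 126]), (270, -29, [5, 63, 138]), (342, 18, [49, 77, 134]), (344, 33, [105, 121, 132]), (346, 42, [154, 164, 166]), (348, 63, [223, 227, 223]), (354, -70, [68, 136, 216]), (356, -18, [8, 135, 224]), (362, 29, [80, 151, 224]), (364, 66, [211, 221, 221]), (376, -18, [163, 189, 209]), (378, 17, [181, 211, 221]), (416, -13, [196, 216, 211])]
315 [(158, 20, [70, 79, 84]), (160, 17, [85, 96, 102]), (162, 25, [107, 122, 130]), (192, -60, [69, 79, 31]), (206, 21, [71, 80, 60]), (208, 15, [76, 86, 94]), (220, 18, [104, 117, 126]), (268, -26, [72, 94, 125]), (270, -29, [4, 63, 138]), (342, 19, [47, 78, 134]), (344, 68, [147, 156, 161]), (346, 61, [214, 218, 214]), (354, -71, [68, 136, 215]), (356, -17, [8, 137, 223]), (362, 30, [82, 152, 223]), (364, 65, [211, 220, 221]), (374, -17, [199, 209, 205]), (378, 13, [183, 213, 221]), (402, 13, [208, 221, 219])]
340 [(150, 13, [51, 51, 51]), (158, 22, [73, 81, 86]), (162, 28, [107, 123, 131]), (192, -50, [81, 94, 29]), (194, 24, [113, 132, 31]), (198, 22, [147, 172, 46]), (208, -35, [75, 86, 92]), (220, 17, [101, 117, 125]), (268, -26, [73, 94, 128]), (270, -29, [5, 63, 139]), (338, 24, [10, 96, 170]), (340, 32, [3, 143, 226]), (342, 42, [111, 165, 224]), (344, 56, [221, 224, 221]), (354, -71, [69, 138, 215]), (356, -17, [8, 137, 224]), (362, 30, [81, 152, 223]), (364, 65, [210, 220, 221]), (374, -45, [168, 179, 178]), (378, 14, [176, 205, 222]), (416, -16, [193, 211, 206])]
185 [ -1.96365188 110.83958902]
195 [ -1.95369996 107.70558441]
205 [ -1.94361636 104.53011191]
215 [ -1.93339845 101.31234302]
225 [-1.92304353 98.051427  ]
```

>>> {"op": "servo_tool", "data": {
  "deltas": [-0.05, 0.1, 2, 0, 0, 0, 255, 0, 0, 3, 0, 0, 0, 255, 0, 0, 3, 0, 0, 0, 255, 0, 0, 2, 0, 0, 0, 255, 0, 0, 1, 0, 0, 0, 255]
}}

```text
time_s: 36.95
tcp_pos: [0.5285, -0.1974, 0.0625]
ee_rot: [0.65, 0.76, -0.0, -0.001]
contact_force: [-0.4, 0.6, -0.0]
opening: 0.522
gripper_force: 61.4
```

>>> {"op": "servo_tool", "data": {
  "deltas": [0, 0, 0.5, 0, 0, 0, 255, 0, 0, 0.2, 0, 0, 0, 255, 0, 0, 0, 0, 0, 0, 255, 0, 0, 0, 0, 0, 0, 255]
}}

```text
time_s: 37.45
tcp_pos: [0.5297, -0.1985, 0.0572]
ee_rot: [0.65, 0.76, 0.0, 0.001]
contact_force: [0.5, -0.0, -1.7]
opening: 0.518
gripper_force: 61.4
```

>>> {"op": "servo_tool", "data": {
  "deltas": [0.05, -0.06, 0.2, 0, 0, 0, 255, 0, 0, 0.15, 0, 0, 0, 255, 0, 0, 0.08, 0, 0, 0, 255, 0, 0, 0, 0, 0, 0, 255]
}}

```text
time_s: 37.95
tcp_pos: [0.5285, -0.1978, 0.0529]
ee_rot: [0.65, 0.76, -0.0, 0.0]
contact_force: [-2.2, 0.3, 4.2]
opening: 0.523
gripper_force: 61.9
```

Contact felt. I'll release, rise and go to the logger.

>>> {"op": "servo_tool", "data": {
  "deltas": [0, 0, 0, 0, 0, 0, 80, 0, 0, 0, 0, 0, 0, 40, 0, 0, 0, 0, 0, 0, 0, 0, 0, -1.5, 0, 0, 0, 0, 0, 0, -4, 0, 0, 0, 0]
}}

```text
time_s: 38.58
tcp_pos: [0.5269, -0.197, 0.1067]
ee_rot: [0.65, 0.76, -0.001, -0.002]
contact_force: [-0.0, -0.9, 0.5]
opening: 1.004
gripper_force: 0.0
```

>>> {"op": "servo_tool", "data": {
  "deltas": [0, 0, -4, 0, 0, 0, 0, 0, 0, -3, 0, 0, 0, 0, 0, 0, 0, 0, 0, 0, 0, 0, 0, 0, 0, 0, 0, 0]
}}

```text
time_s: 39.08
tcp_pos: [0.5284, -0.1977, 0.1771]
ee_rot: [0.65, 0.76, -0.0, -0.0]
contact_force: [-0.1, 0.8, -0.4]
opening: 1.002
gripper_force: 0.0
```

Run:
```python
from h import *
tool([.4543,.0182,.11],-13.5)
c=calibration("wrist"); im=read_camera("wrist"); cv2.imwrite("pics/w12.png",im); np.save("w12.npy",c,allow_pickle=True)
g=im.sum(2).astype(int)//3
b=np.array([.5385,-.2583]);a=np.radians(8.9); M=np.array([[np.cos(a),np.sin(a)],[-np.sin(a),np.cos(a)]])
z=.07
for y in (23,99): print(proj(c,[*(b+M.T@[0,y/1000]),z]))
d=np.diff(g[130:330,313]); print([(130+i,int(v),im[131+i,313].tolist()) for i,v in enumerate(d) if abs(v)>9])
mo=((im[...,2].astype(int)-im[...,0]>60)&(im[...,2]>80))[150:330,220:420]
n,l,st,ce=cv2.connectedComponentsWithStats(mo.astype(np.uint8)); k=1+np.argmax(st[1:,4]); print(cv2.minAreaRect(np.argwhere(l==k)[:,::-1].astype(np.float32)),"+220,150")
```

```text
39.075 d [22.48 -3.99  6.71] rv [-0.    -0.     0.391] q [-0.47  0.38 -0.06  1.13 -0.    0.95] op 1.002
[[316.63818298 290.30475334]]
[[316.91894058 175.55839741]]
[(149, 10, [45, 46, 47]), (158, 14, [71, 81, 86]), (160, 14, [85, 98, 105]), (161, 14, [98, 112, 122]), (162, 11, [109, 124, 131]), (172, -21, [85, 97, 104]), (173, -14, [72, 83, 88]), (175, 11, [85, 97, 103]), (176, 16, [99, 113, 121]), (194, 35, [155, 158, 162]), (195, 48, [212, 205, 202]), (196, 13, [224, 219, 216]), (202, -25, [158, 191, 215]), (203, -30, [89, 169, 217]), (204, -22, [32, 159, 217]), (242, 10, [38, 159, 217]), (243, 20, [92, 168, 216]), (244, 32, [164, 193, 215]), (245, 25, [215, 215, 215]), (250, -31, [155, 177, 202]), (251, -27, [81, 159, 213]), (252, -18, [29, 156, 216]), (254, 10, [49, 158, 217]), (255, 26, [114, 172, 216]), (256, 32, [184, 200, 215]), (257, 18, [220, 217, 214]), (263, -13, [194, 203, 210]), (278, 10, [192, 208, 215]), (279, 10, [217, 216, 214]), (289, -42, [159, 168, 171]), (290, -56, [99, 112, 119]), (291, -29, [69, 83, 91])]
((94.5, 74.0), (42.0, 73.0), 90.0) +220,150
```

The orange carton is centred on the teal one along y, within about 1 mm. Now the logger.

>>> {"op": "servo_tool", "data": {
  "deltas": [2, -0.4, 0, 0, 0, 0, 0, 4.1, -0.7, 0, 0, 0, 0, 0, 4.1, -0.7, 0, 0, 0, 0, 0, 4.1, -0.7, 0, 0, 0, 0, 0, 4.1, -0.7, 0, 0, 0, 0, 0]
}}

```text
time_s: 39.75
tcp_pos: [0.4669, -0.0196, 0.1758]
ee_rot: [0.65, 0.76, -0.001, -0.001]
contact_force: [0.8, 0.0, 0.2]
opening: 1.0
gripper_force: 0.0
```

>>> {"op": "servo_tool", "data": {
  "deltas": [4.1, -0.8, 0, 0, 0, 0, 0, 0, 0, 1, 0, 0, 0.13, 0, 0, 0, 3, 0, 0, 0.13, 0, 0, 0, 3, 0, 0, 0.131, 0, 0, 0, 0, 0, 0, 0, 0]
}}

```text
time_s: 40.38
tcp_pos: [0.4508, 0.0187, 0.1044]
ee_rot: [0.785, 0.62, -0.003, -0.003]
contact_force: [-0.0, -0.7, 0.7]
opening: 0.999
gripper_force: 0.0
```

>>> {"op": "servo_tool", "data": {
  "deltas": [0, 0, 0, 0, 0, 0, 0, 0, 0, 0, 0, 0, 0, 0]
}}

```text
time_s: 40.62
tcp_pos: [0.4553, 0.0181, 0.1084]
ee_rot: [0.785, 0.619, 0.001, 0.001]
contact_force: [0.3, -0.1, 0.8]
opening: 0.998
gripper_force: 0.0
```

Run:
```python
from h import *
tool([.4543,.0182,.003],-13.5)
c=calibration("wrist"); im=read_camera("wrist"); np.save("w13.npy",c,allow_pickle=True); cv2.imwrite("pics/w13.png",im)
print(proj(c,[.4543,.0182,.015]))
```

```text
40.625 d [-0.02 -0.12 10.54] rv [ 0.002 -0.     0.001] q [-0.1   0.22 -0.47  0.88 -0.    1.71] op 0.998
[[313.15151506 240.05720053]]
```

View pics/w13.png

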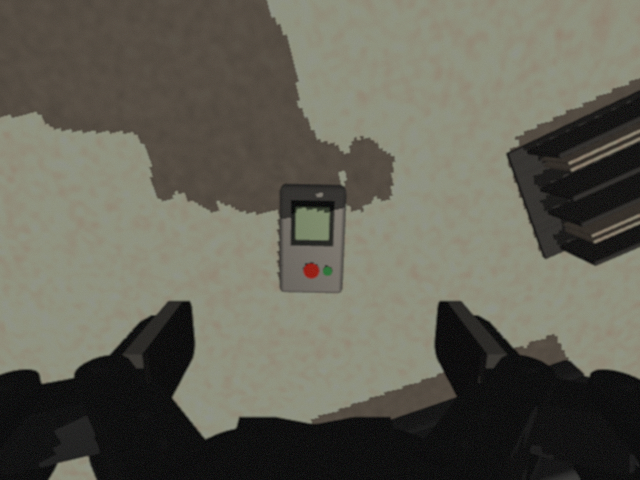

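The logger is between the fingers, spanning rows 187–291 and columns 281–344.

Run:
```python
from h import *
c=np.load("w13.npy",allow_pickle=True).item()
q=ray(c,[(313,187),(312,291)],.015);print(np.linalg.norm(q[1]-q[0]),q.mean(0))
tool([*q.mean(0),.003],-13.5)
```

```text
0.06563103973091233 [0.45379027 0.01781912]
40.675 d [-0.07 -0.17 10.54] rv [ 0.002 -0.     0.   ] q [-0.1   0.22 -0.47  0.88 -0.    1.71] op 1.004
```

>>> {"op": "servo_tool", "data": {
  "deltas": [0, -0.12, 2, 0, 0, 0, 0, 0, 0, 3, 0, 0, 0, 0, 0, 0, 3, 0, 0, 0, 0, 0, 0, 1.8, 0, 0, 0, 0, 0, 0, 0.6, 0, 0, 0, 0]
}}

```text
time_s: 41.3
tcp_pos: [0.453, 0.0185, 0.0029]
ee_rot: [0.785, 0.619, -0.0, -0.0]
contact_force: [0.6, 0.9, -0.3]
opening: 1.002
gripper_force: 0.0
```

>>> {"op": "servo_tool", "data": {
  "deltas": [0, 0, 0, 0, 0, 0, 60, 0, 0, 0, 0, 0, 0, 120, 0, 0, 0, 0, 0, 0, 255, 0, 0, 0, 0, 0, 0, 255, 0, 0, 0, 0, 0, 0, 255]
}}

```text
time_s: 41.92
tcp_pos: [0.4545, 0.0184, 0.0046]
ee_rot: [0.785, 0.619, 0.001, 0.001]
contact_force: [-1.3, 1.0, 5.4]
opening: 0.444
gripper_force: 60.5
```

>>> {"op": "servo_tool", "data": {
  "deltas": [0, 0, 0, 0, 0, 0, 255, 0, 0, -3, 0, 0, 0, 255, 0, 0, -5, 0, 0, 0, 255, 0, 0, -5, 0, 0, 0, 255, 0, 0, -4, 0, 0, 0, 255]
}}

```text
time_s: 42.55
tcp_pos: [0.4537, 0.0185, 0.176]
ee_rot: [0.785, 0.619, 0.001, 0.001]
contact_force: [0.6, 1.0, 0.1]
opening: 0.447
gripper_force: 60.5
```

Run:
```python
from h import *
tool([.5283,-.1978,.18],8.9)
```

```text
42.55 d [-19.29  12.31  -0.37] rv [ 0.003  0.    -0.391] q [-0.1   0.16 -0.36  1.05 -0.    1.71] op 0.447
```

>>> {"op": "servo_tool", "data": {
  "deltas": [-2.3, 1.5, 0, 0, 0, 0, 255, -3.7, 2.4, 0, 0, 0, 0, 255, -3.7, 2.4, 0, 0, 0, 0, 255, -3.7, 2.3, 0, 0, 0, 0, 255, -3.7, 2.3, 0, 0, 0, 0, 255]
}}

```text
time_s: 43.18
tcp_pos: [0.5196, -0.1746, 0.1739]
ee_rot: [0.785, 0.619, 0.0, 0.0]
contact_force: [0.3, 0.3, 0.2]
opening: 0.449
gripper_force: 60.5
```

>>> {"op": "servo_tool", "data": {
  "deltas": [-2.2, 1.4, 0, 0, 0, -0.13, 255, 0, 0, 0, 0, 0, -0.13, 255, 0, 0, 0, 0, 0, -0.131, 255, 0, 0, 0, 0, 0, 0, 255, 0, 0, 0, 0, 0, 0, 255]
}}

```text
time_s: 43.8
tcp_pos: [0.5276, -0.1978, 0.1736]
ee_rot: [0.651, 0.759, 0.0, 0.0]
contact_force: [-0.3, -1.5, -1.2]
opening: 0.443
gripper_force: 60.5
```

Run:
```python
from h import *
tool([.5285,-.1978,.0746],8.9)
c=calibration("wrist"); im=read_camera("wrist"); cv2.imwrite("pics/w14.png",im);s=observe()
g=im.sum(2).astype(int)//3
b=np.array([.5385,-.2583]);a=np.radians(8.9); M=np.array([[np.cos(a),np.sin(a)],[-np.sin(a),np.cos(a)]])
z=s["tcp_pos"][2]-.0045+.015
for col in (300,330): d=np.diff(g[150:400:2,col]); print(col,[(150+2*i,int(v),im[152+2*i,col].tolist()) for i,v in enumerate(d) if abs(v)>9])
for r in (190,210,230,250): print(r,M@(ray(c,(315,r),z)[0]-b)*1000)
print(M@(s["tcp_pos"][:2]-b)*1000)
```

```text
43.8 d [-0.01  0.08  9.9 ] rv [ 0.     0.    -0.002] q [-0.47  0.38 -0.07  1.12 -0.    0.95] op 0.443
300 [(150, 11, [58, 60, 61]), (156, 10, [66, 70, 72]), (158, 22, [82, 93, 99]), (160, 24, [103, 118, 126]), (162, 20, [121, 138, 148]), (172, -34, [91, 103, 110]), (176, 29, [113, 130, 138]), (202, -24, [81, 108, 148]), (204, -39, [4, 67, 150]), (228, 11, [72, 77, 79]), (250, -23, [60, 64, 63]), (252, -49, [12, 16, 12]), (262, 62, [70, 89, 78]), (316, -54, [24, 29, 23]), (318, -12, [15, 16, 10]), (324, 37, [47, 49, 50]), (326, 36, [80, 83, 89]), (332, 42, [116, 125, 129]), (334, 55, [167, 180, 187]), (354, -19, [141, 150, 154]), (356, -19, [123, 131, 134]), (358, -13, [110, 116, 123]), (362, 24, [113, 121, 188]), (364, -36, [65, 71, 176]), (366, 22, [96, 101, 182]), (368, 38, [146, 154, 192]), (396, -17, [159, 132, 132])]
330 [(150, 15, [62, 62, 64]), (156, 10, [67, 72, 76]), (158, 22, [84, 94, 103]), (160, 26, [106, 122, 130]), (162, 20, [125, 142, 152]), (172, -33, [94, 104, 112]), (176, 28, [113, 129, 138]), (178, 11, [123, 140, 150]), (202, -21, [82, 109, 151]), (204, -40, [3, 69, 151]), (222, -11, [58, 60, 60]), (250, -17, [67, 71, 73]), (252, -58, [13, 13, 12]), (262, 48, [59, 76, 68]), (264, 21, [78, 100, 86]), (316, -43, [35, 48, 41]), (318, -28, [14, 15, 10]), (324, 16, [29, 30, 32]), (326, 51, [78, 81, 84]), (328, 27, [103, 109, 112]), (330, 26, [127, 135, 141]), (332, 36, [160, 172, 180]), (334, 10, [170, 181, 189]), (364, -18, [141, 150, 155]), (368, 13, [161, 172, 179]), (396, -18, [154, 138, 138])]
190 [ -2.0409501  107.60776546]
210 [ -2.04397941 100.89451799]
230 [-2.04709046 94.00015004]
250 [-2.05028658 86.91723155]
[-1.35158268 61.5252137 ]
```

>>> {"op": "servo_tool", "data": {
  "deltas": [0.05, 0.06, 2, 0, 0, 0, 255, 0, 0, 3, 0, 0, 0, 255, 0, 0, 2.5, 0, 0, 0, 255, 0, 0, 1, 0, 0, 0, 255, 0, 0, 0.5, 0, 0, 0, 255]
}}

```text
time_s: 44.48
tcp_pos: [0.5282, -0.1972, 0.0832]
ee_rot: [0.65, 0.76, -0.0, -0.0]
contact_force: [0.7, -0.0, -0.5]
opening: 0.445
gripper_force: 60.5
```

>>> {"op": "servo_tool", "data": {
  "deltas": [0, 0, 0, 0, 0, 0, 255, 0, 0, 0, 0, 0, 0, 255]
}}

```text
time_s: 44.72
tcp_pos: [0.5289, -0.1976, 0.0843]
ee_rot: [0.65, 0.76, 0.0, 0.001]
contact_force: [0.4, 0.2, 0.1]
opening: 0.446
gripper_force: 60.5
```

>>> {"op": "servo_tool", "data": {
  "deltas": [0, -0.03, 0.4, 0, 0, 0, 255, 0, 0, 0.3, 0, 0, 0, 255, 0, 0, 0.15, 0, 0, 0, 255, 0, 0, 0, 0, 0, 0, 255]
}}

```text
time_s: 45.22
tcp_pos: [0.5278, -0.1973, 0.0748]
ee_rot: [0.65, 0.76, -0.0, -0.0]
contact_force: [-0.3, 0.7, -1.2]
opening: 0.447
gripper_force: 60.5
```

>>> {"op": "servo_tool", "data": {
  "deltas": [0, 0, 0.1, 0, 0, 0, 255, 0, 0, 0, 0, 0, 0, 255]
}}

```text
time_s: 45.48
tcp_pos: [0.5279, -0.1973, 0.0746]
ee_rot: [0.65, 0.76, 0.0, 0.0]
contact_force: [-2.5, 0.9, 5.0]
opening: 0.447
gripper_force: 61.1
```

Contact: release and rise.

>>> {"op": "servo_tool", "data": {
  "deltas": [0, 0, 0, 0, 0, 0, 110, 0, 0, 0, 0, 0, 0, 60, 0, 0, 0, 0, 0, 0, 0, 0, 0, -1, 0, 0, 0, 0, 0, 0, -3, 0, 0, 0, 0]
}}

```text
time_s: 46.1
tcp_pos: [0.5265, -0.1966, 0.1131]
ee_rot: [0.65, 0.76, -0.0, -0.002]
contact_force: [0.5, 0.4, 0.9]
opening: 0.999
gripper_force: 0.0
```

>>> {"op": "servo_tool", "data": {
  "deltas": [0, 0, -5, 0, 0, 0, 0, 0, 0, -3, 0, 0, 0, 0, 0, 0, 0, 0, 0, 0, 0, 0, 0, 0, 0, 0, 0, 0]
}}

```text
time_s: 46.6
tcp_pos: [0.5276, -0.1972, 0.1934]
ee_rot: [0.65, 0.76, -0.0, -0.0]
contact_force: [-0.2, 0.2, -0.1]
opening: 1.002
gripper_force: 0.0
```

Run:
```python
from h import *
s=observe(); print(s["tcp_pos"],s["opening"])
c=calibration("wrist"); im=read_camera("wrist"); cv2.imwrite("pics/w15.png",im)
g=im.sum(2).astype(int)//3
b=np.array([.5385,-.2583]);a=np.radians(8.9); M=np.array([[np.cos(a),np.sin(a)],[-np.sin(a),np.cos(a)]])
for y,z in ((27,.085),(95,.085),(23,.07),(99,.07),(16,.048),(106,.048)): print(y,proj(c,[*(b+M.T@[-.0015,y/1000]),z]).round(1))
print([proj(c,[*(b+M.T@[x/1000,.061]),z]).round(1).tolist() for x,z in ((-21.5,.085),(18.5,.085),(-24,.07),(22,.07))])
d=np.diff(g[140:340,305]); print([(140+i,int(v),im[141+i,305].tolist()) for i,v in enumerate(d) if abs(v)>12])
r=int(proj(c,[*(b+M.T@[0,.055]),.085])[0,1]); d=np.diff(g[r,240:400]); print(r,[(240+i,int(v),im[r,241+i].tolist()) for i,v in enumerate(d) if abs(v)>12])
```

```text
[ 0.52758069 -0.1971652   0.19336463] 1.0020516977481306
27 [[315.5 284.9]]
95 [[315.6 182.9]]
23 [[315.4 282.3]]
99 [[315.6 173.8]]
16 [[315.3 280.2]]
106 [[315.5 160.4]]
[[[284.5, 235.7]], [[346.6, 235.7]], [[282.4, 230.0]], [[350.0, 230.0]]]
[(159, 13, [81, 92, 99]), (160, 18, [97, 111, 118]), (170, -14, [89, 102, 110]), (171, -17, [75, 84, 90]), (174, 14, [92, 106, 115]), (180, -29, [73, 83, 87]), (181, -24, [55, 58, 60]), (195, -19, [48, 51, 52]), (198, 14, [59, 64, 63]), (201, 49, [104, 130, 120]), (202, 52, [149, 190, 173]), (203, 18, [164, 209, 192]), (232, -19, [146, 186, 171]), (233, -54, [99, 126, 115]), (234, -46, [63, 71, 69]), (237, 15, [72, 80, 80]), (238, 43, [113, 122, 127]), (239, 39, [150, 161, 168]), (282, -23, [120, 128, 135]), (283, -28, [91, 101, 106]), (284, -17, [72, 83, 91]), (323, 14, [81, 96, 105]), (324, 32, [107, 131, 141]), (325, 39, [142, 171, 182]), (326, 27, [173, 200, 205]), (327, 13, [195, 212, 210]), (337, -30, [184, 160, 147]), (338, -32, [192, 115, 86])]
244 [(242, 14, [87, 90, 90]), (277, 14, [128, 148, 73]), (278, 13, [143, 166, 78]), (282, 13, [125, 145, 149]), (284, -24, [108, 115, 117]), (286, 21, [131, 138, 145]), (287, 13, [142, 153, 159]), (341, -13, [146, 157, 163]), (342, -21, [127, 135, 140]), (344, 23, [144, 146, 147]), (345, 43, [189, 187, 188]), (347, -24, [162, 174, 175]), (348, -28, [135, 153, 139]), (354, -14, [152, 171, 113]), (355, -25, [125, 144, 91]), (356, -18, [102, 112, 93]), (383, -13, [72, 75, 78])]
```

The logger's edges are within about 1 mm of where they were predicted on top of the stack, and the gripper is clear.

```bash
python3 -c "
from station import *; print(hand_in())"
```

```text
the job is handed in; nothing more can be done
None
```

The box is packed and handed in at about 47 s: the divider is fully down, the ice brick is flat on the blue side, and the teal carton, orange carton and logger are stacked within about 1 mm of centre; I made no contact with the purple carton or bottle, though I took no final picture of them.

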